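# Set out a small gate panel in the layout jig

### The arm

A 6-joint arm with a two-finger parallel gripper is mounted at the origin on the work surface. World frame = base frame: x ahead of the robot, y to its left, z up, the work surface at z = 0. Lengths are in mm, angles in rad, forces in N, time in s.
With the tool pointing down it reaches from about 325 to 775 mm from the base axis. Payload 5.5 kg.
Tool frame: the origin (TCP) lies midway between the tips of the shut fingers; the grasp point (between the pads) lies 19 mm behind it; z points along the fingers, x is the direction in which the jaws open and shut, and the axes are right-handed (so a half turn about z gives the same grasp; the last joint's range is limited). The gripper opens to 88 mm and grips with 3 to 60 N. Pads are 20 mm wide; open, the fingers measure 115 mm over their backs; the gripper's body (75 mm by 178 mm) begins 61 mm behind the grasp point.
Start: joints at [-1.27, 0.091, 1.231, -0, 1.82, -0.057], TCP at [210.129, -562.016, 222.631] pointing down, gripper open.
Joint ranges: [-2.87, 2.87], [-0.86, 2.18], [0.17, 2.46], [-1.51, 4.65], [0.06, 2.69], [-2.65, 2.65]. Speed limits (rad/s): [2.57, 2.57, 3.01, 3.14, 3.14, 3.14].

### API

Orientations are given as a unit quaternion [w, x, y, z].
In Python, from cell import observe, eyes, workorder gives the robot as it stands.
- The arm moves only by the shell command python3 -m jog 'ROWS' [OPENING]. ROWS is JSON, a list of rows, each an object of numbers: "tx", "ty", "tz": the shift along the world's x, y, z in m; "roll": the turn about the world's z in rad. In form: [{"tx": .., "ty": .., "tz": .., "roll": ..}, ...]. A call has 1 to 12 rows; each row shifts and turns the commanded pose from where the row before left it; what a row does not reach is not made up. A row lasts 1/8 s, in which the tool goes at most 62.5 mm and 10.7 degrees, less where a joint would pass 70% of its speed; a pose out of reach is approached as far as the arm can. A call is refused whole if a number of a shift passes 0.0625 or a number of a turn 0.188, either way. A call with a gripper value outside its range is refused whole. OPENING is the gripper's target within -1 to 1 (shut at 1, half-way at 0, fully open at -1), set as the call begins (- or left out, the last holds). The fingers move at their own pace and stop on an object; the grip force is fixed at half the most. Time passes only in rows, so rows that do not move let the fingers close. It gives the time, the measured TCP pose, the force and the opening at its end, in the units of the state.
- observe(): the state, without advancing time (a new reading comes with each control period).
- eyes.snapshot(name): name is "scene" or "top" or "wrist"; returns the picture (400x640x3 uint8, blue, green, red); there is no depth.
- eyes.calibration(name): a dict with "mtx" (3x3 intrinsics, pixels), "dist" ([k1, k2, p1, p2, k3] as OpenCV has them; the pictures are not rectified), "rvec" (rotation vector, rad) and "tvec" (3), from world to camera coordinates, as OpenCV has them. Camera axes: x right, y down, z forward; pixel columns grow to the right and rows downward; lengths in mm; the calibration is good to about 2 mm. A picture is of the moment at which its call begins: read the wrist's pose just before it. calibration takes no time and is no camera call; for the wrist camera it gives the pose at the moment of the call.
- workorder.hand_in(): hands the job in, once; it reports no verdict.
The state is a dict: "time": time; "q": joint angles; "dq": joint speeds; "tau": joint torques, N m; "tool_pos": TCP position; "orientation": TCP orientation; "contact_force": force on the tool from outside, world axes, zero at the start; "moment": the same for the moment, N m; "width": finger opening in mm.
Only numpy, scipy, OpenCV 4.12 (cv2) and the standard library are available. Lean on these libraries where they do the work, as an engineer would, in place of code of your own. Each camera call takes 0.05 s, during which the arm holds its last target.

### The job

Set out the gate panel ready for tacking: first clear every leftover offcut from the jig into the scrap tray, then push the rail fully home in the fence corner, long side flush against the far fence and end flush against the end fence. Then, with the hold-down still swung away, lay every picket flat in a lane of its own, whichever you like, square end butted tight against the rail and side against both stop pins; last, swing the hold-down fully over the rail to its stop, and leave the other things on the bench where they are.

Things in the scene. Friction and masses are not known exactly. Their poses are not given: they have to be found in the camera images.
- jig: Fixed layout jig: dark steel bed 200 x 250 mm (x, y), 12 mm thick, with an aluminium fence along its far (+x) side, a short end fence at +y, and three lanes with stop pins and a swing hold-down on the far fence; open at -x and -y. Origin on the table under the bed, 110 mm from its -x edge, midway in y; x points to the far fence, z up; bed surface at z = 12 mm.
- corner (a point): Inside corner of the fences at bed level, axes as the jig; 70 mm in x, 105 mm in y from the jig's origin. The far fence's face is x = 0 here (18 mm thick, 246 mm long); the end fence's face is y = 0 (for x = -60 to 0, 16 mm thick). Both stand 24 mm above the bed.
- rail: The gate rail: plain steel rectangular tube, 190 mm long (its x), 30 mm wide (its y), 16 mm high, about 0.4 kg. Origin at its centre. Either end may go to the end fence. Home: centre 15 mm in -x and 95 mm in -y from the corner.
- tray: Fixed grey scrap tray, open on top, outside 160 x 110 mm (x, y), 32 mm high, walls and floor 4 mm. Origin on the table under its centre.
- lane1 (a point): Lane 1 (nearest the end fence; lanes 60 mm apart): place of the centre of a picket's square end when it butts on the homed rail and touches both pins; 7 mm above the bed, at jig x = 40 mm, y = 70 mm, axes as the jig. The picket lies from here towards -x. Stop pins: 10 mm diameter, 12 mm high, centres at x = -43 and -106, y = +15 mm from here.
- lane2 (a point): Lane 2 (middle; lanes 60 mm apart): place of the centre of a picket's square end when it butts on the homed rail and touches both pins; 7 mm above the bed, at jig x = 40 mm, y = 10 mm, axes as the jig. The picket lies from here towards -x. Stop pins: 10 mm diameter, 12 mm high, centres at x = -43 and -106, y = +15 mm from here.
- lane3 (a point): Lane 3 (nearest the open end; lanes 60 mm apart): place of the centre of a picket's square end when it butts on the homed rail and touches both pins; 7 mm above the bed, at jig x = 40 mm, y = -50 mm, axes as the jig. The picket lies from here towards -x. Stop pins: 10 mm diameter, 12 mm high, centres at x = -43 and -106, y = +15 mm from here.
- clamp (a joint): The swing hold-down: a flat steel arm (18 mm wide, its underside 10 mm above the rail's top) turning on a vertical pivot on the far fence. Angle in rad, growing anticlockwise from above: it starts swung away (0 to 0.5, arm beyond the fence) and at 2.17, its stop, lies across the rail, pointing to the jig's -x, between lanes 2 and 3. It turns stiffly and stays where left.
- clamp_knob (a point): Centre of the top of the hold-down's black upright round knob: 16 mm diameter, standing 26 mm above the arm; top 72 mm above the table, 55 mm from the pivot. It can be pinched from above and led round, or pushed.
- clamp_pivot (a point): A point on the hold-down's vertical pivot axis, level with the knob's top; jig x = 82 mm, y = -20 mm.
- picket1: A picket (some are absent): plain steel flat bar 120 mm long, 20 mm wide (its y), 14 mm high, about 0.22 kg, one end cut square, the last 10 mm of the other end pointed. Origin at the centre of the square end face, at half height; the bar runs from there along its -x, so the middle of the bar is at x = -60 mm.
- picket2: A picket (some are absent): plain steel flat bar 120 mm long, 20 mm wide (its y), 14 mm high, about 0.22 kg, one end cut square, the last 10 mm of the other end pointed. Origin at the centre of the square end face, at half height; the bar runs from there along its -x, so the middle of the bar is at x = -60 mm.
- picket3: A picket (some are absent): plain steel flat bar 120 mm long, 20 mm wide (its y), 14 mm high, about 0.22 kg, one end cut square, the last 10 mm of the other end pointed. Origin at the centre of the square end face, at half height; the bar runs from there along its -x, so the middle of the bar is at x = -60 mm.
- offcut1: An offcut left on the jig's bed (one may be absent): stub of the same tube as the rail, 44 mm long (its x), 30 mm wide (its y), 16 mm high. Origin at its centre.
- offcut2: An offcut left on the jig's bed (one may be absent): stub of the same tube as the rail, 44 mm long (its x), 30 mm wide (its y), 16 mm high. Origin at its centre.
There are look-alikes about, which are no part of the job. What is shaped like the rail but purple is not meant.

How it is judged:
By the outcome, as a careful person would: the job done as asked, in the order asked, and still so for the second after the job is handed in, with the robot touching nothing.
Of picket1, picket2, picket3 only 2 to 3 are there at a start; the rules pass over those that are not, and their reading is None.
Of offcut1, offcut2 only 1 to 2 are there at a start; the rules pass over those that are not, and their reading is None.
At some moment in a run one of picket1, picket2, picket3 may be knocked a few centimetres aside while the robot is not near it.
Once in a run the grip may slacken for a moment while it holds something.
It also fails if it takes over 210 s, if anything falls off the work surface, if the arm or the gripper's body presses on something with over 40 N, if the wrist force passes 120 N, or if a joint passes its speed limit or range.

## Working session

There is one attempt and no reset: what is moved stays moved. The work goes in short steps, Python scripts to look and compute and a shell command to move; the robot and the scene stay as the last step left them, time stands still between calls to the robot, and variables do not carry over. Pictures are saved under pics/ and viewed, and the job is handed in when it is done.

```bash
ls; mkdir -p pics; cat > h.py <<'E'
import numpy as np, cv2
from cell import observe, eyes, workorder
def cal(n):
    c=eyes.calibration(n); 
    return np.array(c["mtx"],float),np.array(c["dist"],float),np.array(c["rvec"],float).reshape(3),np.array(c["tvec"],float).reshape(3)
def ray(c,uv,z):
    K,d,r,t=c; R=cv2.Rodrigues(r)[0]
    p=cv2.undistortPoints(np.array(uv,float).reshape(-1,1,2),K,d).reshape(-1,2)
    D=np.c_[p,np.ones(len(p))]@R; o=-R.T@t
    s=(z-o[2])/D[:,2]
    return o+D*s[:,None]
def proj(c,P):
    K,d,r,t=c
    return cv2.projectPoints(np.array(P,float).reshape(-1,1,3),r,t,K,d)[0].reshape(-1,2)
E
python3 - <<'E'
from h import *
s=observe(); print({k:np.round(v,3) for k,v in s.items()})
for n in("scene","top","wrist"):
    c=cal(n); im=eyes.snapshot(n); cv2.imwrite(f"pics/{n}0.png",im)
    print(n,[np.round(x,3).tolist() for x in c])
E
```

```text
pics
{'time': np.float64(0.0), 'q': array([-1.27 ,  0.092,  1.232,  0.   ,  1.82 , -0.057]), 'dq': array([-0.001, -0.   ,  0.001, -0.001,  0.001, -0.001]), 'tau': array([-1.0000e-03, -4.4645e+01, -4.0645e+01,  7.0000e-02,  2.9000e-02,
       -0.0000e+00]), 'tool_pos': array([ 210.052, -561.721,  221.532]), 'orientation': array([-0.001,  0.822, -0.57 , -0.001]), 'contact_force': array([-0.977, -0.028, -0.189]), 'moment': array([-0.051,  0.001,  0.016]), 'width': np.float64(88.056)}
scene [[[495.637, 0.0, 316.689], [0.0, 495.637, 204.373], [0.0, 0.0, 1.0]], [-0.045, 0.0, 0.0, 0.0, 0.0], [1.886, 1.727, -0.607], [103.693, -333.408, 2282.68]]
top [[[439.867, 0.0, 318.008], [0.0, 439.867, 195.178], [0.0, 0.0, 1.0]], [-0.015, 0.0, 0.0, 0.0, 0.0], [2.141, -2.134, 0.158], [-127.813, 504.576, 1307.705]]
wrist [[[353.355, 0.0, 312.511], [0.0, 353.355, 204.166], [0.0, 0.0, 1.0]], [-0.068, 0.0, 0.0, 0.0, 0.0], [-2.387, 1.657, 0.232], [-601.151, -33.573, 390.297]]
```

View pics/top0.png

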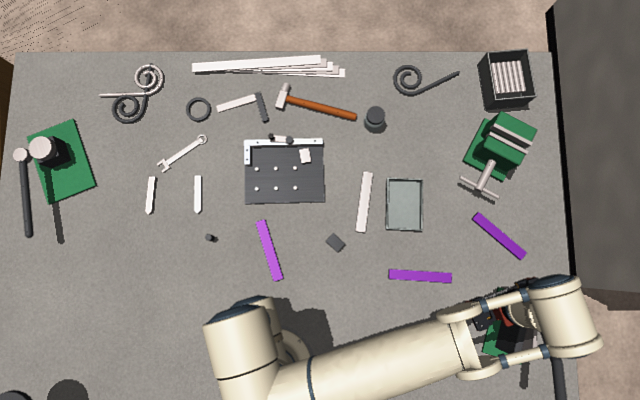

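View pics/scene0.png

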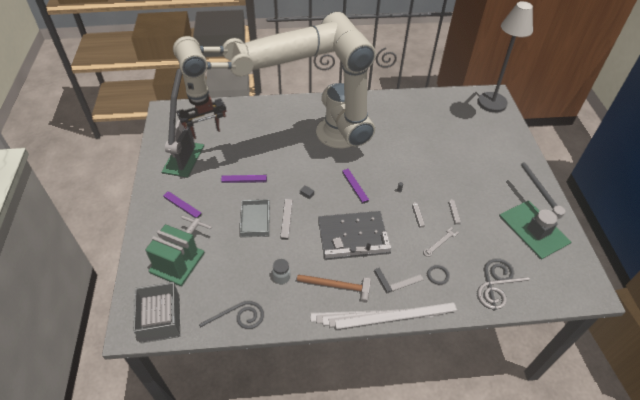

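View pics/wrist0.png

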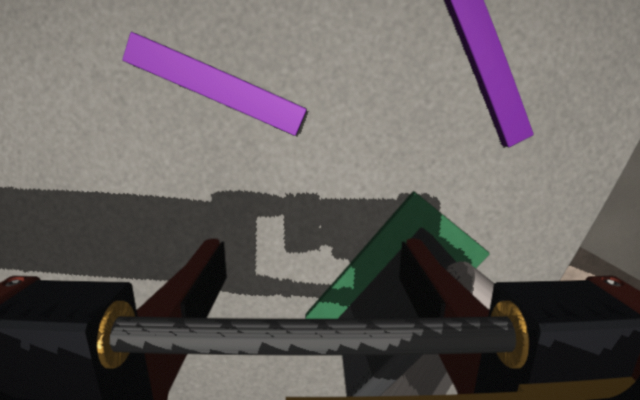

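```bash
python3 - <<'E'
from h import *
im=cv2.imread("pics/top0.png"); cv2.imwrite("pics/top0c.png",cv2.resize(im[120:260,130:430],None,fx=2.66,fy=2.66,interpolation=cv2.INTER_CUBIC))
im=cv2.imread("pics/scene0.png"); cv2.imwrite("pics/scene0c.png",cv2.resize(im[160:300,210:480],None,fx=2.9,fy=2.9,interpolation=cv2.INTER_CUBIC))
E
```

```text
(no output)
```

View pics/top0c.png

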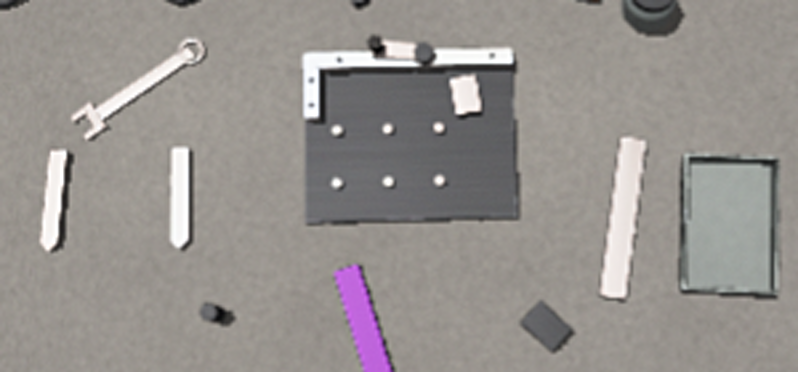

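View pics/scene0c.png

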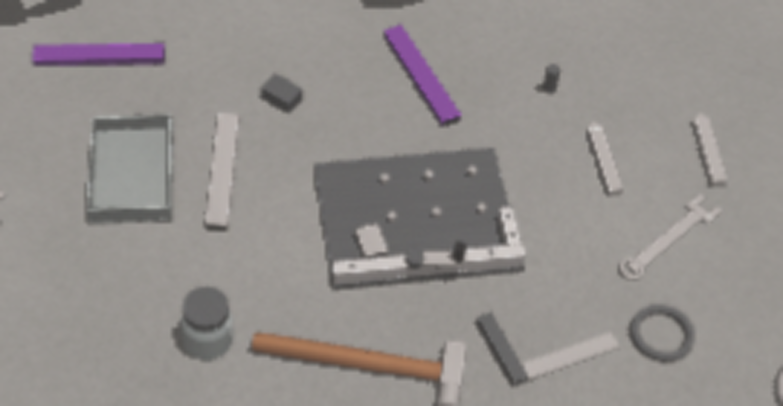

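```bash
cat >> h.py <<'E'
def tool():
    s=observe(); w,x,y,z=s["orientation"]
    ax=np.array([1-2*(y*y+z*z),2*(x*y+w*z),2*(x*z-w*y)]); az=np.array([2*(x*z+w*y),2*(y*z-w*x),1-2*(x*x+y*y)])
    return s,np.degrees(np.arctan2(ax[1],ax[0])),az
def light(im,lo=150):
    hsv=cv2.cvtColor(im,cv2.COLOR_BGR2HSV)
    return ((hsv[...,2]>lo)&(hsv[...,1]<60)).astype(np.uint8)*255
E
python3 - <<'E'
from h import *
s,yaw,az=tool(); print(yaw,az)
im=cv2.imread("pics/top0.png"); c=cal("top")
m=light(im,185)
cs,_=cv2.findContours(m,cv2.RETR_EXTERNAL,cv2.CHAIN_APPROX_NONE)
for k in cs:
    a=cv2.contourArea(k)
    if a<30: continue
    (u,v),wh,_=cv2.minAreaRect(k)
    if not(120<u<440 and 120<v<260): continue
    for z in (28,14):
        P=ray(c,k.reshape(-1,2),z)[:,:2].astype(np.float32); r=cv2.minAreaRect(P)
        print(round(u),round(v),a,z,np.round(r[0]),np.round(r[1]),round(r[2],1))
print(ray(c,[[245,206],[325,203],[324,139],[244,139]],12))
print(ray(c,[[385,179],[422,179],[424,231],[387,231]],32))
E
```

```text
-69.4996271431106 [-4.47919103e-04  1.44131899e-03 -9.99998861e-01]
149 194 190.0 28 [508. 397.] [ 19. 117.] 87.7
149 194 190.0 14 [510. 403.] [ 20. 118.] 87.7
197 194 215.5 28 [511. 249.] [116.  19.] 2.6
197 194 215.5 14 [514. 253.] [118.  19.] 2.6
364 201 520.5 28 [ 489. -267.] [ 31. 189.] 81.9
364 201 520.5 14 [ 491. -269.] [ 31. 191.] 81.9
305 155 110.5 28 [634. -84.] [43. 30.] 9.9
305 155 110.5 14 [637. -83.] [43. 31.] 9.9
308 140 141.5 28 [681. -92.] [16. 91.] 0.1
308 140 141.5 14 [685. -92.] [16. 92.] 0.1
264 149 321.0 28 [655.  43.] [ 78. 138.] 8.5
264 149 321.0 14 [658.  45.] [ 79. 140.] 8.5
182 151 235.0 28 [646. 303.] [ 35. 172.] 37.1
182 151 235.0 14 [650. 307.] [ 35. 174.] 37.1
[[ 474.42836632  101.45162692   12.        ]
 [ 484.59746178 -147.77320909   12.        ]
 [ 690.44872261 -144.28955963   12.        ]
 [ 690.07470674  111.09830533   12.        ]]
[[ 557.26466242 -333.01615106   32.        ]
 [ 557.57483662 -447.38502823   32.        ]
 [ 396.88971432 -448.24467818   32.        ]
 [ 396.56649017 -335.95195443   32.        ]]
```

```bash
python3 - <<'E'
from h import *
K,d,r,t=cal("wrist"); R=cv2.Rodrigues(r)[0]; o=-R.T@t
s,yaw,az=tool()
print("cam off world",o-s["tool_pos"],"look",R[2],"right",R[0])
E
python3 -m jog '[{"tx":0.03,"ty":0.048,"roll":-0.036},{"tx":0.03,"ty":0.048,"roll":-0.036},{"tx":0.03,"ty":0.048,"roll":-0.036},{"tx":0.03,"ty":0.048,"roll":-0.036},{"tx":0.03,"ty":0.048,"roll":-0.036},{"tx":0.03,"ty":0.048,"roll":-0.036},{"tx":0.03,"ty":0.048,"roll":-0.036},{"tx":0.03,"ty":0.048,"roll":-0.036},{"tx":0.03,"ty":0.048,"roll":-0.036},{"tx":0.03,"ty":0.048,"roll":-0.036}]' -1
```

```text
cam off world [ 69.95449242  24.36872351 162.59632975] look [-0.25639338 -0.09525052 -0.96186786] right [ 3.49600930e-01 -9.36898618e-01 -4.10951952e-04]invalid input
```

```bash
python3 -m jog '[{"tx":0.03,"ty":0.048,"tz":0,"roll":-0.036},{"tx":0.03,"ty":0.048,"tz":0,"roll":-0.036},{"tx":0.03,"ty":0.048,"tz":0,"roll":-0.036},{"tx":0.03,"ty":0.048,"tz":0,"roll":-0.036},{"tx":0.03,"ty":0.048,"tz":0,"roll":-0.036},{"tx":0.03,"ty":0.048,"tz":0,"roll":-0.036},{"tx":0.03,"ty":0.048,"tz":0,"roll":-0.036},{"tx":0.03,"ty":0.048,"tz":0,"roll":-0.036},{"tx":0.03,"ty":0.048,"tz":0,"roll":-0.036},{"tx":0.03,"ty":0.048,"tz":0,"roll":-0.036}]' -1
python3 - <<'E'
from h import *
s,yaw,az=tool(); print(s["time"],s["tool_pos"],yaw,s["width"])
K,d,r,t=cal("wrist"); R=cv2.Rodrigues(r)[0]; o=-R.T@t
print(o-s["tool_pos"])
cv2.imwrite("pics/w1.png",eyes.snapshot("wrist"))
E
```

```text
time: 1.4
tool_pos: [510.8, -80.3, 222.4]
orientation: [-0.0, -0.706, 0.708, -0.0]
contact_force: [-0.4, -0.3, -0.3]
width: 87.6
1.4 [510.75490288 -80.25854175 222.44598195] -90.19426789702673 87.5929864574596
[ 74.62368507  -1.87889533 162.57590014]
```

View pics/w1.png

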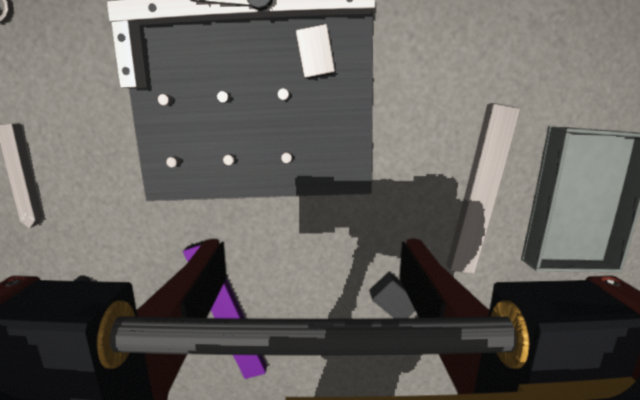

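```bash
cat >> h.py <<'E'
def blobs(im,c,z,lo=170,amin=20,amax=1e9):
    out=[]
    cs,_=cv2.findContours(light(im,lo),cv2.RETR_EXTERNAL,cv2.CHAIN_APPROX_NONE)
    for k in cs:
        a=cv2.contourArea(k)
        if a<amin or a>amax: continue
        (u,v),wh,_=cv2.minAreaRect(k)
        P=ray(c,k.reshape(-1,2),z)[:,:2].astype(np.float32); r=cv2.minAreaRect(P)
        L,W=max(r[1]),min(r[1]); b=cv2.boxPoints(r); e=[b[1]-b[0],b[2]-b[1]]; e=max(e,key=lambda q:q@q)
        yaw=np.degrees(np.arctan2(e[1],e[0])); yaw=(yaw+90)%180-90
        out.append((round(u),round(v),a,np.round(r[0],1),round(L,1),round(W,1),round(float(yaw),1)))
    return out
def fit2(J,W):
    J=np.array(J);W=np.array(W); A=J-J.mean(0); B=W-W.mean(0)
    th=np.arctan2((A[:,0]*B[:,1]-A[:,1]*B[:,0]).sum(),(A*B).sum()); 
    R=np.array([[np.cos(th),-np.sin(th)],[np.sin(th),np.cos(th)]]); o=W.mean(0)-R@J.mean(0)
    return th,o,(R@J.T).T+o-W
E
python3 - <<'E'
from h import *
im=cv2.imread("pics/w1.png"); c=cal("wrist")
for z in (24,28,16): 
    print(z); [print(b) for b in blobs(im,c,z,165)]
E
```

```text
24
(476, 260, 143.0, array([ 421.7, -257. ]), 35.2, 12.3, -12.0)
(171, 162, 58.5, array([531.2,  71.3]), 9.6, 8.5, -5.8)
(228, 160, 64.5, array([532.9,  11.5]), 9.3, 9.1, 43.0)
(286, 158, 63.0, array([535. , -48.1]), 9.3, 9.3, 89.9)
(15, 176, 1341.5, array([515.8, 250.6]), 115.4, 18.7, 2.5)
(491, 168, 2552.0, array([ 521.1, -262.1]), 135.0, 28.2, -7.6)
(162, 99, 74.0, array([594.2,  73.7]), 9.9, 9.2, -5.5)
(222, 96, 78.0, array([596.2,  13.5]), 10.0, 9.4, -47.9)
(282, 94, 77.0, array([598.2, -46.3]), 9.7, 9.5, -46.5)
(315, 50, 1400.0, array([637.9, -77.9]), 43.5, 29.5, 10.7)
(322, 5, 785.5, array([678.6, -84.6]), 97.2, 8.8, -89.9)
(228, 2, 61.5, array([682.3,   3.8]), 38.6, 2.6, 88.8)
(182, 44, 2898.5, array([650.6,  47.9]), 143.7, 80.9, -87.0)
(4, 10, 36.0, array([685.8, 231.1]), 19.3, 6.2, -20.3)
28
(476, 260, 143.0, array([ 423.5, -255. ]), 34.8, 12.2, -12.0)
(171, 162, 58.5, array([531.8,  69.6]), 9.5, 8.4, -5.8)
(228, 160, 64.5, array([533.5,  10.5]), 9.2, 9.0, 43.0)
(286, 158, 63.0, array([535.6, -48.4]), 9.2, 9.1, 89.9)
(15, 176, 1341.5, array([516.6, 247. ]), 114.1, 18.5, 2.5
[... 627 characters left out ...]
8.7, -5.8)
(228, 160, 64.5, array([531.7,  13.5]), 9.5, 9.3, 43.0)
(286, 158, 63.0, array([533.9, -47.5]), 9.5, 9.5, 89.9)
(15, 176, 1341.5, array([514.2, 257.9]), 117.9, 19.1, 2.5)
(491, 168, 2552.0, array([ 519.7, -266.2]), 138.0, 28.8, -7.6)
(162, 99, 74.0, array([594.3,  77.1]), 10.1, 9.4, -5.5)
(222, 96, 78.0, array([596.4,  15.6]), 10.2, 9.6, -47.9)
(282, 94, 77.0, array([598.4, -45.6]), 9.9, 9.7, -46.5)
(315, 50, 1400.0, array([639.1, -77.9]), 44.5, 30.2, 10.7)
(322, 5, 785.5, array([680.7, -84.8]), 99.4, 9.0, -89.9)
(228, 2, 61.5, array([684.4,   5.6]), 39.5, 2.7, 88.8)
(182, 44, 2898.5, array([652. ,  50.7]), 146.9, 82.6, -87.0)
(4, 10, 36.0, array([688. , 237.9]), 19.7, 6.3, -20.3)
```

```bash
python3 -m jog '[{"tx":0.0425,"ty":0.001,"tz":0,"roll":0.095},{"tx":0.0425,"ty":0.001,"tz":0,"roll":0.095},{"tx":0.0415,"ty":0,"tz":-0.04,"roll":0},{"tx":0,"ty":0,"tz":-0.06,"roll":0},{"tx":0,"ty":0,"tz":-0.05,"roll":0},{"tx":0,"ty":0,"tz":-0.03,"roll":0},{"tx":0,"ty":0,"tz":0,"roll":0}]' -1
python3 - <<'E'
from h import *
s,yaw,az=tool(); print(s["time"],s["tool_pos"],yaw,s["width"])
c=cal("wrist");im=eyes.snapshot("wrist");cv2.imwrite("pics/w2.png",im)
J=[(-3,85),(-3,25),(-3,-35),(-66,85),(-66,25),(-66,-35)]
W=[(594.2,73.7),(596.2,13.5),(598.2,-46.3),(531.2,71.3),(532.9,11.5),(535,-48.1)]
th,o,e=fit2(J,W); print(np.degrees(th),o,e)
E
```

```text
time: 2.33
tool_pos: [634.2, -79.8, 38.6]
orientation: [0.002, 0.77, -0.638, -0.003]
contact_force: [0.4, 0.3, 1.1]
width: 87.8
2.325 [634.21847647 -79.81882802  38.61813666] -79.23983137178433 87.83354238378037
1.8684085567566775 [599.91342711 -11.26186711] [[-0.05632658 -0.1048701 ]
 [-0.10008047  0.12702921]
 [-0.14383436 -0.04107149]
 [-0.02283231  0.24107149]
 [ 0.2334138   0.07297079]
 [ 0.08965991 -0.2951299 ]]
```

View pics/w2.png

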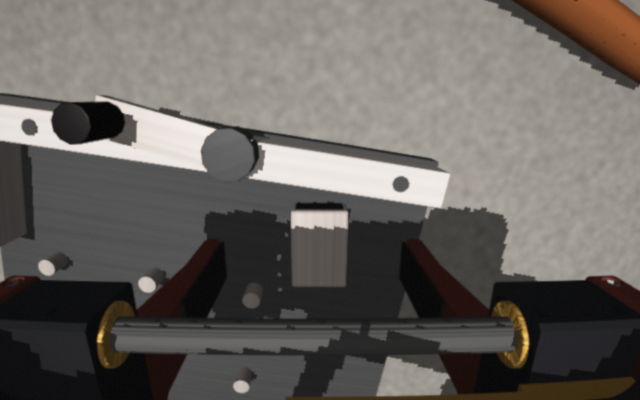

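```bash
python3 -m jog '[{"tx":0.002,"ty":0,"tz":-0.012,"roll":0},{"tx":0,"ty":0,"tz":-0.010,"roll":0},{"tx":0,"ty":0,"tz":0,"roll":0}]' -1;  python3 -m jog '[{"tx":0,"ty":0,"tz":0,"roll":0},{"tx":0,"ty":0,"tz":0,"roll":0},{"tx":0,"ty":0,"tz":0,"roll":0},{"tx":0,"ty":0,"tz":0,"roll":0},{"tx":0,"ty":0,"tz":0,"roll":0},{"tx":0,"ty":0,"tz":0,"roll":0}]' 1
```

```text
time: 2.75
tool_pos: [638.2, -79.9, 19.9]
orientation: [0.0, 0.77, -0.638, -0.001]
contact_force: [-0.1, 0.8, -0.4]
width: 87.9
time: 3.5
tool_pos: [638.6, -80.1, 20.6]
orientation: [0.0, 0.77, -0.638, 0.0]
contact_force: [0.6, 0.1, -0.1]
width: 31.3
```

```bash
python3 -m jog '[{"tx":0,"ty":0,"tz":0.04,"roll":0},{"tx":0,"ty":0,"tz":0.06,"roll":0},{"tx":-0.027,"ty":-0.052,"tz":0,"roll":0},{"tx":-0.027,"ty":-0.052,"tz":0,"roll":0},{"tx":-0.027,"ty":-0.052,"tz":0,"roll":0},{"tx":-0.027,"ty":-0.052,"tz":0,"roll":0},{"tx":-0.027,"ty":-0.052,"tz":0,"roll":0},{"tx":-0.027,"ty":-0.052,"tz":0,"roll":0},{"tx":0,"ty":0,"tz":0,"roll":0}]'
python3 - <<'E'
from h import *
c=cal("wrist");im=eyes.snapshot("wrist");cv2.imwrite("pics/w3.png",im)
E
```

```text
time: 4.62
tool_pos: [474.1, -395.4, 120.1]
orientation: [0.001, 0.768, -0.64, -0.0]
contact_force: [0.2, 1.3, -1.6]
width: 29.5
```

View pics/w3.png

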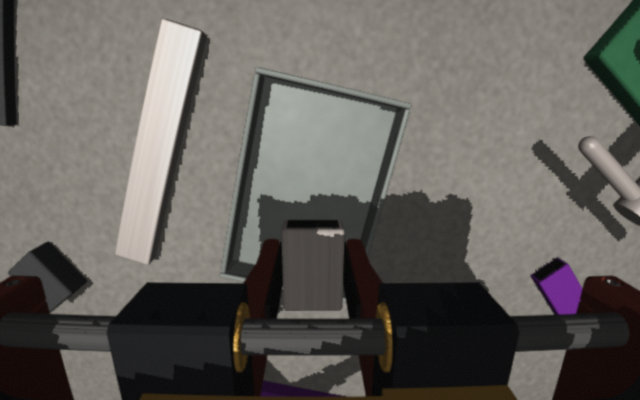

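```bash
python3 - <<'E'
from h import *
im=cv2.imread("pics/w3.png"); c=cal("wrist")
p=ray(c,[[257,70],[410,106],[225,275]],32); print(p, (p[1]+p[2])/2)
for b in blobs(im,c,16,150,500): print(b)
E
```

```text
[[ 564.20636141 -340.61471713   32.        ]
 [ 560.31925132 -447.79576827   32.        ]
 [ 409.08416315 -337.26640556   32.        ]] [ 484.70170724 -392.53108692   32.        ]
(614, 169, 718.0, array([ 547.5, -630.7]), 72.3, 8.7, 61.8)
(321, 150, 11350.5, array([ 513.7, -393.5]), 91.8, 86.5, 88.5)
(154, 141, 8991.5, array([ 492.8, -266.6]), 189.5, 30.1, -8.0)
```

```bash
python3 -m jog '[{"tx":0.01,"ty":0.003,"tz":-0.05,"roll":0},{"tx":0,"ty":0,"tz":-0.04,"roll":0},{"tx":0,"ty":0,"tz":-0.015,"roll":0},{"tx":0,"ty":0,"tz":0,"roll":0}]'; python3 -m jog '[{"tx":0,"ty":0,"tz":0,"roll":0},{"tx":0,"ty":0,"tz":0,"roll":0},{"tx":0,"ty":0,"tz":0,"roll":0}]' 0
python3 -m jog '[{"tx":0,"ty":0,"tz":0.05,"roll":0},{"tx":0,"ty":0,"tz":0.06,"roll":0},{"tx":0,"ty":0.05,"tz":0.03,"roll":0},{"tx":0,"ty":0.05,"tz":0,"roll":0}]' -1
python3 - <<'E'
from h import *
c=cal("wrist");im=eyes.snapshot("wrist");cv2.imwrite("pics/w4.png",im)
for b in blobs(im,c,16,150,500): print(b)
E
```

```text
time: 5.18
tool_pos: [487.3, -387.8, 15.7]
orientation: [-0.0, 0.771, -0.637, -0.0]
contact_force: [-0.2, 0.0, -0.9]
width: 29.6
time: 5.55
tool_pos: [487.0, -389.3, 16.4]
orientation: [0.0, 0.77, -0.638, 0.001]
contact_force: [0.1, -0.1, 0.4]
width: 43.8
time: 6.05
tool_pos: [487.8, -289.2, 160.1]
orientation: [-0.0, 0.77, -0.638, 0.004]
contact_force: [-0.1, 0.3, -0.6]
width: 80.3
(269, 240, 1028.0, array([ 434.1, -261. ]), 73.3, 29.3, -7.6)
(303, 138, 4058.0, array([ 530.4, -274.9]), 111.0, 29.4, -8.3)
```

View pics/w4.png

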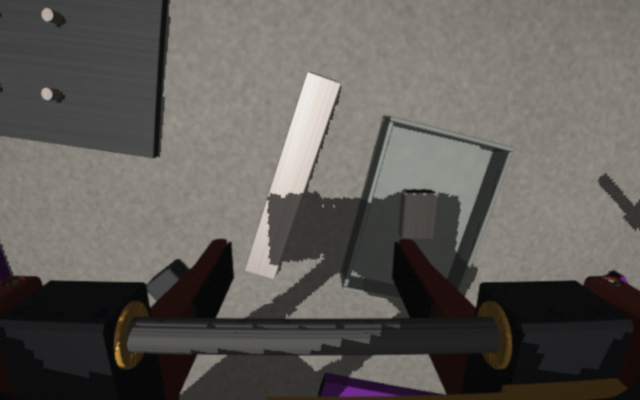

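```bash
python3 -m jog '[{"tx":-0.005,"ty":0.0125,"tz":0,"roll":-0.164},{"tx":-0.005,"ty":0.0125,"tz":0,"roll":-0.164},{"tx":0,"ty":0,"tz":-0.05,"roll":0},{"tx":0,"ty":0,"tz":-0.05,"roll":0},{"tx":0,"ty":0,"tz":-0.035,"roll":0},{"tx":0,"ty":0,"tz":0,"roll":0},{"tx":0,"ty":0,"tz":-0.018,"roll":0},{"tx":0,"ty":0,"tz":0,"roll":0},{"tx":0,"ty":0,"tz":0,"roll":0}]' -0.4; python3 -m jog '[{"tx":0,"ty":0,"tz":0,"roll":0},{"tx":0,"ty":0,"tz":0,"roll":0},{"tx":0,"ty":0,"tz":0,"roll":0},{"tx":0,"ty":0,"tz":0,"roll":0},{"tx":0,"ty":0,"tz":0,"roll":0}]' 1
```

```text
time: 7.22
tool_pos: [477.2, -264.4, 3.8]
orientation: [0.0, -0.656, 0.755, -0.001]
contact_force: [0.1, 0.8, 0.2]
width: 61.3
time: 7.85
tool_pos: [476.6, -264.3, 2.8]
orientation: [-0.0, -0.656, 0.755, -0.0]
contact_force: [-0.2, -1.6, 1.6]
width: 29.8
```

```bash
python3 -m jog '[{"tx":0,"ty":0,"tz":0.06,"roll":0},{"tx":0,"ty":0,"tz":0.06,"roll":0},{"tx":0.0158,"ty":0.0241,"tz":0,"roll":0.1745},{"tx":0.0158,"ty":0.0241,"tz":0,"roll":0.1745},{"tx":0.0158,"ty":0.0241,"tz":0,"roll":0.1745},{"tx":0.0158,"ty":0.0241,"tz":0,"roll":0.1745},{"tx":0.0158,"ty":0.0241,"tz":0,"roll":0.1745},{"tx":0.0158,"ty":0.0241,"tz":0,"roll":0.1745},{"tx":0.0158,"ty":0.0241,"tz":0,"roll":0.1745},{"tx":0.0158,"ty":0.0241,"tz":0,"roll":0.1745},{"tx":0.0158,"ty":0.0241,"tz":0,"roll":0.1745},{"tx":0.0158,"ty":0.0241,"tz":0,"roll":0.1745}]'
python3 - <<'E'
from h import *
s,yaw,az=tool(); print(s["time"],s["tool_pos"],yaw,s["width"])
c=cal("wrist");im=eyes.snapshot("wrist");cv2.imwrite("pics/w5.png",im)
E
```

```text
time: 9.35
tool_pos: [634.4, -21.9, 121.0]
orientation: [-0.0, 1.0, 0.02, -0.001]
contact_force: [-0.8, -1.2, -3.9]
width: 29.5
9.35 [634.39356597 -21.91853267 121.02399941] 2.2898144441708563 29.45676424367866
```

View pics/w5.png

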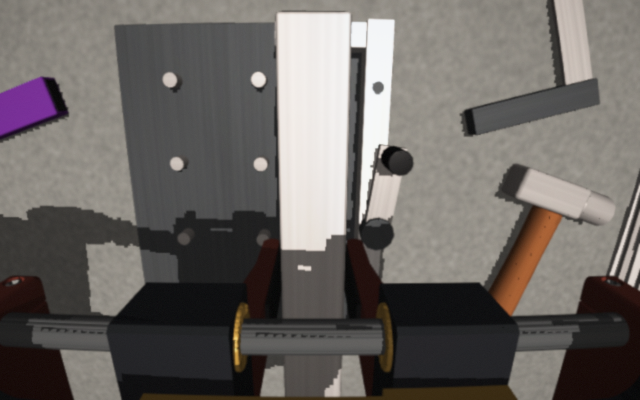

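```bash
python3 - <<'E'
from h import *
c=cal("wrist")
p=ray(c,[[278,13],[350,13],[281,230],[348,230]],134); print(p)
E
```

```text
[[616.59007107  88.45715927 134.        ]
 [644.54780998  89.83109124 134.        ]
 [620.22132136  -0.76548829 134.        ]
 [650.30008992   0.72043896 134.        ]]
```

```bash
python3 -m jog '[{"tx":0.001,"ty":-0.001,"tz":-0.05,"roll":0},{"tx":0,"ty":0,"tz":-0.03,"roll":0},{"tx":0,"ty":0,"tz":-0.01,"roll":0},{"tx":0,"ty":0,"tz":-0.005,"roll":0},{"tx":0,"ty":0,"tz":0,"roll":0}]'; python3 -m jog '[{"tx":0,"ty":0,"tz":-0.003,"roll":0},{"tx":0,"ty":0,"tz":-0.003,"roll":0},{"tx":0,"ty":0,"tz":0,"roll":0}]';python3 -m jog '[{"tx":0,"ty":0,"tz":-0.002,"roll":0},{"tx":0,"ty":0,"tz":-0.002,"roll":0},{"tx":0,"ty":0,"tz":0,"roll":0}]'
python3 - <<'E'
from h import *
c=cal("wrist");im=eyes.snapshot("wrist");cv2.imwrite("pics/w6.png",im)
E
```

```text
time: 10.02
tool_pos: [636.2, -24.1, 28.8]
orientation: [0.0, 1.0, 0.017, 0.001]
contact_force: [-0.9, -0.2, -3.1]
width: 29.9
time: 10.4
tool_pos: [635.5, -24.0, 21.6]
orientation: [-0.0, 1.0, 0.017, -0.0]
contact_force: [-0.3, -0.5, -3.3]
width: 29.9
time: 10.78
tool_pos: [635.4, -24.0, 17.3]
orientation: [-0.0, 1.0, 0.017, -0.0]
contact_force: [-0.3, 0.1, -3.3]
width: 29.6
```

View pics/w6.png

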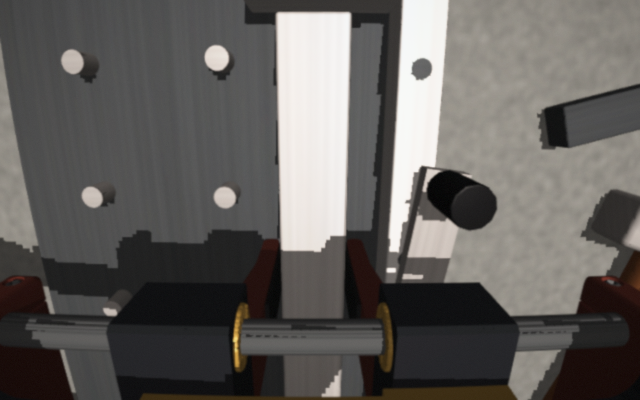

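```bash
python3 -m jog '[{"tx":0,"ty":0,"tz":-0.001,"roll":0},{"tx":0,"ty":0,"tz":0,"roll":0}]';python3 -m jog '[{"tx":0,"ty":0,"tz":-0.001,"roll":0},{"tx":0,"ty":0,"tz":0,"roll":0}]'
python3 -m jog '[{"tx":0,"ty":0.003,"tz":0,"roll":0},{"tx":0,"ty":0.002,"tz":0,"roll":0},{"tx":0,"ty":0,"tz":0,"roll":0}]'
```

```text
time: 11.08
tool_pos: [635.6, -24.0, 16.5]
orientation: [0.0, 1.0, 0.017, -0.0]
contact_force: [0.1, -0.1, -4.3]
width: 29.6
time: 11.32
tool_pos: [635.6, -24.0, 15.5]
orientation: [-0.0, 1.0, 0.017, -0.0]
contact_force: [0.1, 0.5, -2.7]
width: 30.1
time: 11.7
tool_pos: [635.6, -20.6, 15.8]
orientation: [0.001, 1.0, 0.017, 0.0]
contact_force: [-0.7, -6.4, -3.0]
width: 29.6
```

```bash
python3 -m jog '[{"tx":0,"ty":0.002,"tz":0,"roll":0},{"tx":0,"ty":0,"tz":0,"roll":0}]';python3 -m jog '[{"tx":0,"ty":0.003,"tz":0,"roll":0},{"tx":0,"ty":0,"tz":0,"roll":0}]'
python3 - <<'E'
from h import *
c=cal("wrist");im=eyes.snapshot("wrist");cv2.imwrite("pics/w7.png",im[:260,200:500])
E
```

```text
time: 11.95
tool_pos: [635.6, -20.5, 16.0]
orientation: [0.003, 1.0, 0.016, 0.0]
contact_force: [-1.0, -11.3, -3.0]
width: 29.7
time: 12.2
tool_pos: [635.6, -20.5, 16.2]
orientation: [0.005, 1.0, 0.015, 0.0]
contact_force: [-2.1, -19.6, -2.0]
width: 29.9
```

View pics/w7.png

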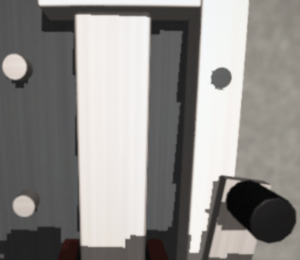

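```bash
python3 -m jog '[{"tx":0,"ty":-0.003,"tz":0,"roll":0},{"tx":0,"ty":0,"tz":0,"roll":0}]'; python3 -m jog '[{"tx":0,"ty":0,"tz":0,"roll":0},{"tx":0,"ty":0,"tz":0,"roll":0},{"tx":0,"ty":0,"tz":0,"roll":0}]' 0.18; python3 -m jog '[{"tx":0,"ty":0,"tz":0.015,"roll":0},{"tx":0,"ty":0,"tz":0.03,"roll":0},{"tx":-0.019,"ty":-0.001,"tz":0,"roll":0},{"tx":-0.019,"ty":-0.001,"tz":0,"roll":0},{"tx":0,"ty":0,"tz":0,"roll":0},{"tx":0,"ty":0,"tz":0,"roll":0}]' 
python3 -m jog '[{"tx":0,"ty":0,"tz":0,"roll":0},{"tx":0,"ty":0,"tz":0,"roll":0},{"tx":0,"ty":0,"tz":-0.02,"roll":0},{"tx":0,"ty":0,"tz":-0.026,"roll":0},{"tx":0,"ty":0,"tz":0,"roll":0}]' 1
python3 - <<'E'
from h import *
s,yaw,az=tool(); print(s["time"],s["tool_pos"],yaw,s["width"])
im=eyes.snapshot("wrist");cv2.imwrite("pics/w8.png",im)
im=eyes.snapshot("top");cv2.imwrite("pics/t1.png",im[110:230,120:440])
E
```

```text
time: 12.5
tool_pos: [635.6, -20.6, 15.9]
orientation: [0.003, 1.0, 0.016, -0.0]
contact_force: [-0.9, -10.8, -2.4]
width: 29.7
time: 12.88
tool_pos: [636.0, -16.5, 16.2]
orientation: [-0.0, 1.0, 0.017, 0.0]
contact_force: [-0.4, -0.1, -0.4]
width: 36.1
time: 13.62
tool_pos: [598.3, -18.9, 61.5]
orientation: [0.0, 1.0, 0.017, 0.001]
contact_force: [0.5, -0.5, 0.6]
width: 35.8
time: 14.25
tool_pos: [597.3, -19.0, 12.9]
orientation: [-0.0, 1.0, 0.017, -0.001]
contact_force: [-0.2, -0.2, -0.6]
width: 0.5
14.25 [597.26309661 -19.00974206  12.87327688] 1.9484572188198752 0.5466848529474598
```

View pics/w8.png

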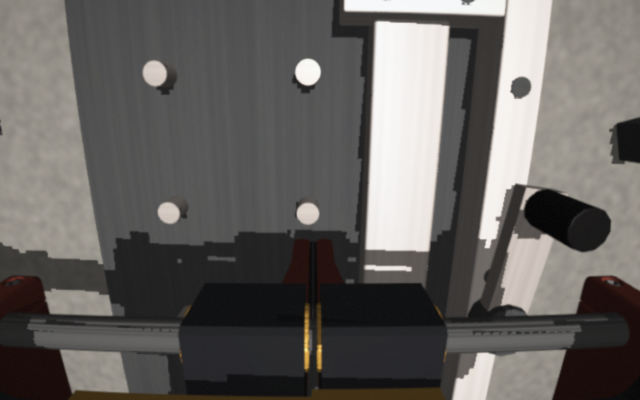

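```bash
python3 -m jog '[{"tx":0,"ty":0.011,"tz":0.002,"roll":0},{"tx":0.006,"ty":0,"tz":0,"roll":0},{"tx":0.006,"ty":0,"tz":0,"roll":0},{"tx":0.005,"ty":0.0025,"tz":0,"roll":0},{"tx":0.004,"ty":0.0025,"tz":0,"roll":0},{"tx":0.003,"ty":0,"tz":0,"roll":0},{"tx":0.002,"ty":0,"tz":0,"roll":0},{"tx":0,"ty":0,"tz":0,"roll":0}]'
python3 - <<'E'
from h import *
s,yaw,az=tool(); print(s["time"],s["tool_pos"],yaw,s["width"])
im=eyes.snapshot("wrist");cv2.imwrite("pics/w9.png",im)
E
```

```text
time: 15.35
tool_pos: [623.7, -2.8, 16.3]
orientation: [-0.0, 1.0, 0.017, -0.0]
contact_force: [-1.4, 0.3, -0.5]
width: 0.7
15.35 [623.74650909  -2.75192161  16.26914776] 1.9522083810578055 0.7307562623144702
```

View pics/w9.png

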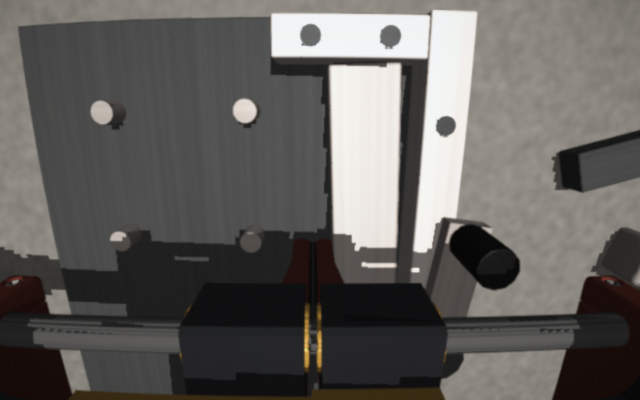

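```bash
python3 -m jog '[{"tx":0.002,"ty":0,"tz":0,"roll":0},{"tx":0.002,"ty":0,"tz":0,"roll":0},{"tx":0,"ty":0,"tz":0,"roll":0}]';python3 -m jog '[{"tx":0.002,"ty":0,"tz":0,"roll":0},{"tx":0.001,"ty":0,"tz":0,"roll":0},{"tx":0,"ty":0,"tz":0,"roll":0}]'
python3 -m jog '[{"tx":0.002,"ty":0,"tz":0,"roll":0},{"tx":0.001,"ty":0,"tz":0,"roll":0},{"tx":0,"ty":0,"tz":0,"roll":0}]'
python3 - <<'E'
from h import *
s,yaw,az=tool(); print(s["time"],s["tool_pos"],yaw,s["width"])
im=eyes.snapshot("wrist");cv2.imwrite("pics/w10.png",cv2.resize(im[:280,220:520],None,fx=2,fy=2))
E
```

```text
time: 15.78
tool_pos: [627.9, -3.0, 16.7]
orientation: [-0.0, 1.0, 0.017, 0.0]
contact_force: [-0.1, 0.9, -0.4]
width: 0.2
time: 16.15
tool_pos: [628.3, -3.0, 16.7]
orientation: [-0.0, 1.0, 0.017, -0.003]
contact_force: [-12.1, 0.7, 5.2]
width: 0.5
time: 16.52
tool_pos: [628.3, -3.0, 16.7]
orientation: [-0.0, 1.0, 0.017, -0.007]
contact_force: [-25.0, 0.7, 13.2]
width: 0.2
16.525 [628.30360203  -2.9539893   16.71247734] 1.9455358248341392 0.19115031103073607
```

View pics/w10.png

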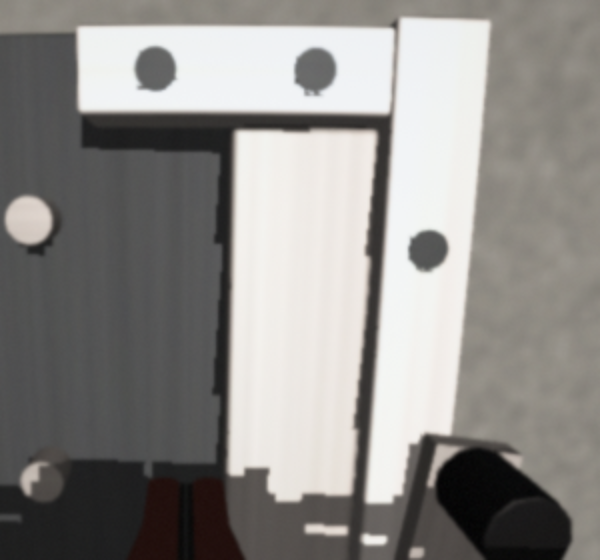

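```bash
cat >> h.py <<'E'
JO=np.array([599.91,-11.26]); JT=np.radians(1.868)
def tojig(P):
    P=np.asarray(P)[:,:2]-JO; c,s=np.cos(JT),np.sin(JT)
    return np.c_[P[:,0]*c+P[:,1]*s,-P[:,0]*s+P[:,1]*c]
def toworld(J):
    J=np.asarray(J,float); c,s=np.cos(JT),np.sin(JT)
    return np.c_[J[:,0]*c-J[:,1]*s,J[:,0]*s+J[:,1]*c]+JO
E
python3 - <<'E'
from h import *
c=cal("wrist")
im=cv2.imread("pics/w10.png")
q=lambda L:[[220+u/2,v/2] for u,v in L]
print("rail top L edge, R edge",tojig(ray(c,q([(233,135),(229,440),(377,140),(357,440)]),28)).round(1).tolist())
print("rail end",tojig(ray(c,q([(240,129),(370,129)]),28)).round(1).tolist())
print("fence top edges",tojig(ray(c,q([(396,60),(367,440),(90,111),(380,113)]),36)).round(1).tolist())
print("rail if z36 pins",tojig(ray(c,q([(28,220)]),24)).round(1).tolist())
E
```

```text
rail top L edge, R edge [[38.1, 95.0], [38.3, 30.1], [67.4, 94.3], [67.3, 30.2]]
rail end [[39.5, 96.2], [65.8, 96.4]]
fence top edges [[68.2, 108.1], [67.5, 32.9], [10.3, 98.7], [65.7, 98.5]]
rail if z36 pins [[-5.4, 78.2]]
```

```bash
python3 -m jog '[{"tx":-0.005,"ty":0,"tz":0,"roll":0},{"tx":-0.008,"ty":0,"tz":0,"roll":0},{"tx":0,"ty":0,"tz":0.03,"roll":0},{"tx":0,"ty":0,"tz":0.05,"roll":0},{"tx":0,"ty":-0.02,"tz":0.06,"roll":0},{"tx":0,"ty":-0.02,"tz":0.04,"roll":0},{"tx":0,"ty":0,"tz":0,"roll":0}]'
python3 - <<'E'
from h import *
s,yaw,az=tool(); print(s["time"],s["tool_pos"],yaw,s["width"])
im=eyes.snapshot("wrist");cv2.imwrite("pics/w11.png",im)
E
```

```text
time: 17.45
tool_pos: [622.5, -44.3, 201.6]
orientation: [0.001, 1.0, 0.016, 0.005]
contact_force: [-0.4, 0.4, 0.5]
width: 0.7
17.45 [622.50051699 -44.33245385 201.60972891] 1.8463303199956267 0.7200377486224921
```

View pics/w11.png

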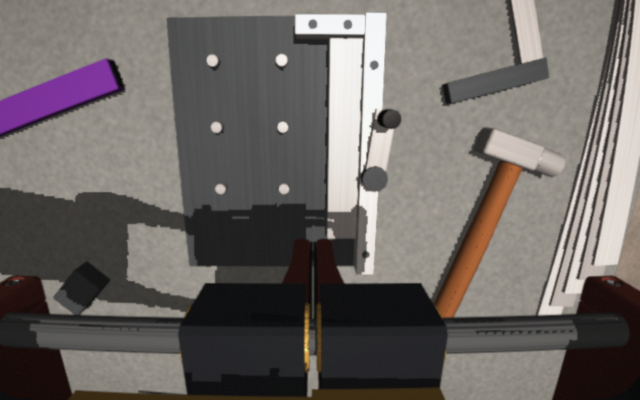

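```bash
python3 - <<'E'
from h import *
im=cv2.imread("pics/w11.png"); c=cal("wrist")
B=[b for b in blobs(im,c,24,150,20,300)]
for b in B: print(b)
pins=sorted([b[3] for b in B if 190<b[0]<300 and 40<b[1]<200],key=lambda p:(-round(p[0]/30),-p[1]))
print(pins)
J=[(-3,85),(-3,25),(-3,-35),(-66,85),(-66,25),(-66,-35)]
if len(pins)==6:
    th,o,e=fit2(J,pins); print(np.degrees(th),o,e.round(2).tolist())
cv2.imwrite("pics/w11c.png",cv2.resize(im[0:280,270:420],None,fx=4,fy=4,interpolation=cv2.INTER_CUBIC)[:600])
E
```

```text
(453, 361, 24.0, array([ 793.5, -252.1]), 10.1, 5.6, -88.6)
(312, 368, 59.0, array([ 629.1, -265.1]), 31.8, 6.9, 88.6)
(144, 310, 33.0, array([ 440. , -194.3]), 19.6, 10.2, 3.1)
(120, 308, 69.5, array([ 413.3, -193.4]), 14.9, 10.4, -8.4)
(473, 309, 90.5, array([ 806.2, -182. ]), 39.2, 15.2, 2.7)
(101, 307, 51.5, array([ 390.5, -193.6]), 16.7, 9.4, 17.6)
(483, 299, 88.5, array([ 815.1, -169.4]), 19.1, 14.3, 25.8)
(512, 301, 54.0, array([ 848.7, -171.4]), 26.0, 11.3, -38.1)
(470, 295, 40.5, array([ 798.8, -164.6]), 11.3, 9.1, 16.6)
(499, 284, 78.0, array([ 825.1, -149.5]), 21.1, 20.6, 57.1)
(530, 292, 117.0, array([ 868.5, -161.4]), 42.8, 16.0, -67.9)
(544, 255, 77.5, array([ 873.6, -115.9]), 30.9, 10.3, 50.6)
(329, 233, 42.5, array([641.1, -96.8]), 11.0, 6.6, -66.8)
(531, 247, 192.5, array([ 852.8, -108.1]), 45.5, 24.8, -57.4)
(545, 227, 118.0, array([868.2, -83.8]), 23.4, 11.1, -11.7)
(559, 195, 23.5, array([875.4, -49.5]), 7.2, 5.8, -46.1)
(636, 206, 102.5, array([969. , -59.3]), 39.5, 7.3, -72.8)
(566, 190, 31.5, array([881.6, -43.1]), 12.7, 6.6, -76.9)
(284, 188, 65.5, array([594.
[... 2038 characters left out ...]
0, array([528.2,  66. ]), 9.5, 9.1, 88.5)
(403, 48, 82.0, array([699. ,  81.2]), 15.9, 9.8, -6.1)
(424, 48, 59.0, array([719. ,  82.8]), 13.7, 9.4, 2.9)
(280, 10, 37.5, array([588.9, 108.8]), 15.8, 4.9, 1.5)
(412, 9, 32.0, array([704.2, 114.2]), 8.4, 4.2, 12.0)
(311, 6, 25.5, array([616.2, 113. ]), 11.5, 4.2, 23.7)
(250, 5, 36.5, array([562.6, 112.1]), 6.3, 6.3, 65.9)
(339, 2, 21.5, array([640.1, 117.4]), 12.4, 3.6, -9.5)
[array([590.8,  67.5]), array([592. ,   7.7]), array([594.1, -51.5]), array([528.2,  66. ]), array([529.9,   6. ]), array([531.4, -53.6])]
1.5778554480926228 [596.24196767 -17.02388656] [[0.1, 0.36], [0.55, 0.18], [0.11, -0.59], [-0.27, 0.13], [-0.32, 0.15], [-0.17, -0.23]]
```

View pics/w11c.png

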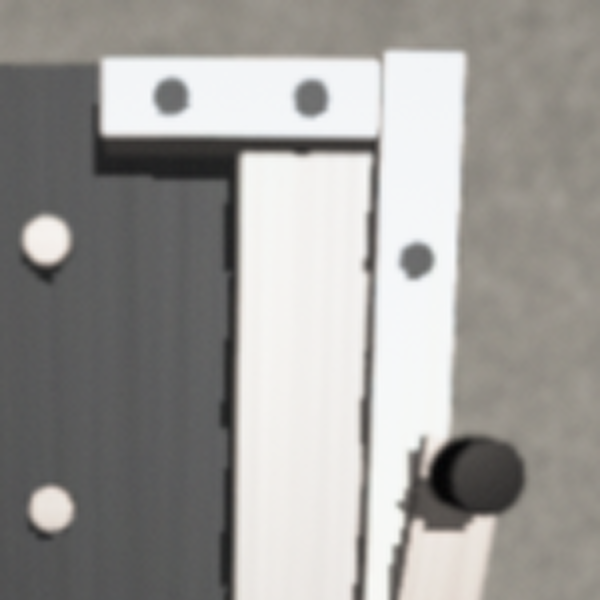

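```bash
python3 - <<'E'
from h import *
import h
im=cv2.imread("pics/w11.png"); c=cal("wrist")
h.JO=np.array([596.24,-17.02]); h.JT=np.radians(1.578)
hsv=cv2.cvtColor(im,cv2.COLOR_BGR2HSV); g=im[...,0].astype(float)
for v in (45,60,80,100,120,140,160,180):
    print(v,g[v,322:392].astype(int).tolist())
print()
for u in (335,342,350,357): print(u,g[26:48,u].astype(int).tolist())
E
```

```text
45 [90, 89, 88, 89, 77, 48, 50, 110, 195, 237, 243, 243, 241, 242, 244, 245, 244, 243, 242, 243, 243, 242, 240, 239, 240, 240, 240, 241, 241, 240, 239, 239, 241, 241, 240, 239, 239, 241, 242, 234, 169, 90, 135, 229, 246, 248, 248, 248, 248, 248, 248, 248, 248, 248, 248, 248, 248, 247, 248, 248, 248, 246, 231, 164, 132, 129, 129, 129, 129, 131]
60 [99, 99, 96, 86, 53, 36, 53, 117, 202, 238, 242, 241, 240, 242, 243, 243, 242, 242, 242, 242, 242, 241, 240, 239, 239, 239, 240, 241, 241, 239, 238, 239, 240, 240, 238, 237, 238, 240, 236, 189, 101, 96, 186, 238, 247, 248, 249, 248, 246, 239, 228, 205, 198, 210, 229, 240, 245, 247, 247, 248, 248, 240, 176, 135, 134, 133, 130, 131, 132, 132]
80 [98, 98, 99, 98, 85, 56, 66, 139, 216, 237, 239, 238, 239, 241, 242, 242, 241, 241, 241, 241, 241, 239, 238, 238, 237, 237, 239, 239, 238, 237, 237, 238, 240, 238, 236, 237, 238, 237, 224, 168, 105, 156, 229, 246, 248, 248, 249, 249, 248, 248, 248, 248, 248, 248, 247, 246, 246, 246, 247, 247, 243, 199, 146, 132, 131, 131, 132, 134, 137, 135]
100 [95, 97, 90, 68, 43, 41, 84, 167, 228, 236, 236, 235, 236
[... 1374 characters left out ...]
, 218, 219, 220, 218, 216, 217, 219, 219, 217, 217, 215, 214, 214, 214, 216, 219, 219, 218, 212, 184, 145, 93, 60, 59, 67, 46, 49, 78, 86, 89, 87, 84, 85, 86, 87, 87, 85, 85, 87, 88, 85, 85, 86, 83, 84, 84, 85, 86, 86, 86, 89, 104, 128, 139, 139, 139]

335 [247, 247, 247, 248, 247, 247, 244, 222, 134, 66, 53, 95, 185, 233, 241, 243, 242, 242, 242, 242, 242, 243]
342 [243, 244, 246, 247, 247, 248, 245, 226, 140, 68, 54, 89, 176, 231, 241, 243, 243, 243, 243, 243, 242, 243]
350 [119, 135, 199, 240, 247, 247, 245, 230, 148, 71, 55, 94, 176, 229, 240, 241, 241, 241, 241, 241, 241, 241]
357 [247, 247, 247, 247, 248, 247, 246, 232, 154, 74, 54, 88, 166, 225, 238, 239, 239, 239, 239, 239, 239, 238]
```

```bash
cat >> h.py <<'E'
def gaps(im,c,vs,us,ul,uh,vl,vh,zr=28,zf=36):
    g=im[...,0].astype(float)
    def cross(a,off):
        # strip bright-dark-bright: find min, then half crossings each side
        k=int(np.argmin(a)); lo=a[k]; L=k
        t=(lo+240)/2
        L=k
        while L>0 and a[L]<t: L-=1
        R=k
        while R<len(a)-1 and a[R]<t: R+=1
        fl=L+(a[L]-t)/(a[L]-a[L+1]+1e-6); fr=R-(a[R]-t)/(a[R]-a[R-1]+1e-6)
        return off+fl,off+fr
    for v in vs:
        l,r=cross(g[v,ul:uh],ul); A=tojig(ray(c,[[l,v]],zr))[0]; B=tojig(ray(c,[[r,v]],zf))[0]
        print("far v",v,"rail",A.round(2),"fence",B.round(2),"gap",round(B[0]-A[0],2))
    for u in us:
        t,b=cross(g[vl:vh,u],vl); A=tojig(ray(c,[[u,b]],zr))[0]; B=tojig(ray(c,[[u,t]],zf))[0]
        print("end u",u,"rail",A.round(2),"fence",B.round(2),"gap",round(B[1]-A[1],2))
E
python3 - <<'E'
from h import *
import h
im=cv2.imread("pics/w11.png"); c=cal("wrist")
h.JO=np.array([596.24,-17.02]); h.JT=np.radians(1.578)
gaps(im,c,(45,60,80,100,120,140,160),(335,342,350,357),350,372,30,44)
E
```

```text
far v 45 rail [68.29 96.85] fence [69.16 95.66] gap 0.87
far v 60 rail [68.   84.24] fence [69.15 83.36] gap 1.15
far v 80 rail [68.32 67.15] fence [69.26 66.67] gap 0.94
far v 100 rail [67.75 49.67] fence [69.13 49.61] gap 1.38
far v 120 rail [68.4  31.79] fence [69.37 32.16] gap 0.97
far v 140 rail [68.13 13.45] fence [69.39 14.26] gap 1.27
far v 160 rail [68.22 -5.38] fence [69.57 -4.12] gap 1.36
end u 335 rail [ 44.33 102.74] fence [ 43.76 104.37] gap 1.64
end u 342 rail [ 50.47 102.72] fence [ 49.74 104.39] gap 1.67
end u 350 rail [ 57.49 102.81] fence [ 56.58 104.4 ] gap 1.58
end u 357 rail [ 63.64 102.81] fence [ 62.58 104.41] gap 1.6
```

```bash
python3 -m jog '[{"tx":0.017,"ty":-0.037,"tz":0,"roll":0},{"tx":0.017,"ty":-0.037,"tz":-0.03,"roll":0},{"tx":0,"ty":0,"tz":-0.06,"roll":0},{"tx":0,"ty":0,"tz":-0.055,"roll":0},{"tx":0,"ty":0,"tz":-0.03,"roll":0},{"tx":0,"ty":0,"tz":-0.01,"roll":0},{"tx":0,"ty":0,"tz":0,"roll":0}]'
python3 - <<'E'
from h import *
s,yaw,az=tool(); print(s["time"],s["tool_pos"],yaw,s["width"])
im=eyes.snapshot("wrist");cv2.imwrite("pics/w12.png",im)
E
```

```text
time: 18.38
tool_pos: [653.1, -116.0, 12.3]
orientation: [-0.0, 1.0, 0.017, -0.001]
contact_force: [-9.5, 1.7, 15.9]
width: 0.5
18.375 [ 653.12107893 -115.95033276   12.28165973] 1.9805942248323545 0.4650709226566781
```

View pics/w12.png

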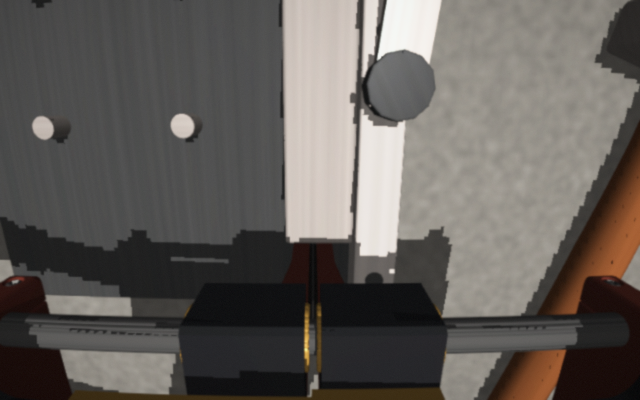

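```bash
python3 -m jog '[{"tx":-0.003,"ty":0,"tz":0.008,"roll":0},{"tx":0,"ty":0,"tz":0,"roll":0},{"tx":0,"ty":0,"tz":0,"roll":0}]';python3 -m jog '[{"tx":0,"ty":0.004,"tz":0,"roll":0},{"tx":0,"ty":0.002,"tz":0,"roll":0},{"tx":0,"ty":0,"tz":0,"roll":0}]'
```

```text
time: 18.8
tool_pos: [651.2, -116.5, 17.8]
orientation: [-0.0, 1.0, 0.017, -0.001]
contact_force: [0.9, 1.2, 0.1]
width: 0.7
time: 19.18
tool_pos: [651.4, -111.0, 18.4]
orientation: [0.0, 1.0, 0.017, -0.0]
contact_force: [-0.3, -2.1, -1.0]
width: 0.3
```

```bash
python3 -m jog '[{"tx":0,"ty":0.002,"tz":0,"roll":0},{"tx":0,"ty":0.001,"tz":0,"roll":0},{"tx":0,"ty":0,"tz":0,"roll":0}]';python3 -m jog '[{"tx":0,"ty":0.002,"tz":0,"roll":0},{"tx":0,"ty":0.001,"tz":0,"roll":0},{"tx":0,"ty":0,"tz":0,"roll":0}]'
```

```text
time: 19.55
tool_pos: [651.4, -110.9, 18.9]
orientation: [0.002, 1.0, 0.016, -0.0]
contact_force: [0.8, -9.8, -1.5]
width: 0.1
time: 19.92
tool_pos: [651.4, -110.8, 19.1]
orientation: [0.005, 1.0, 0.015, -0.0]
contact_force: [-0.3, -17.9, -2.1]
width: 0.3
```

```bash
python3 -m jog '[{"tx":0,"ty":-0.011,"tz":0,"roll":0},{"tx":0,"ty":0,"tz":0.02,"roll":0},{"tx":-0.018,"ty":0.018,"tz":0.012,"roll":0},{"tx":-0.018,"ty":0.025,"tz":0,"roll":0},{"tx":0,"ty":0,"tz":-0.02,"roll":0},{"tx":0,"ty":0,"tz":-0.013,"roll":0},{"tx":0.004,"ty":0,"tz":0,"roll":0},{"tx":0.004,"ty":0,"tz":0,"roll":0},{"tx":0,"ty":0,"tz":0,"roll":0}]'; python3 -m jog '[{"tx":0.003,"ty":0,"tz":0,"roll":0},{"tx":0,"ty":0,"tz":0,"roll":0},{"tx":0,"ty":0,"tz":0,"roll":0}]'
```

```text
time: 21.05
tool_pos: [624.4, -73.2, 18.4]
orientation: [0.0, 1.0, 0.017, 0.0]
contact_force: [-0.0, -0.1, -0.4]
width: -0.0
time: 21.42
tool_pos: [626.7, -72.8, 18.1]
orientation: [0.0, 1.0, 0.017, 0.0]
contact_force: [0.3, 0.0, -1.3]
width: -0.2
```

```bash
python3 -m jog '[{"tx":0.003,"ty":0,"tz":0,"roll":0},{"tx":0,"ty":0,"tz":0,"roll":0},{"tx":0,"ty":0,"tz":0,"roll":0}]';python3 -m jog '[{"tx":0.003,"ty":0,"tz":0,"roll":0},{"tx":0,"ty":0,"tz":0,"roll":0},{"tx":0,"ty":0,"tz":0,"roll":0}]'
```

```text
time: 21.8
tool_pos: [629.6, -72.8, 17.9]
orientation: [-0.0, 1.0, 0.017, -0.0]
contact_force: [0.3, -0.3, -1.0]
width: 0.5
time: 22.18
tool_pos: [630.4, -72.8, 17.9]
orientation: [-0.0, 1.0, 0.017, -0.003]
contact_force: [-10.2, 0.7, 6.1]
width: 0.6
```

```bash
python3 -m jog '[{"tx":0.003,"ty":0,"tz":0,"roll":0},{"tx":0,"ty":0,"tz":0,"roll":0},{"tx":-0.012,"ty":0,"tz":0,"roll":0},{"tx":0,"ty":0.05,"tz":0,"roll":0},{"tx":0,"ty":0.05,"tz":0,"roll":0},{"tx":0,"ty":0.03,"tz":0,"roll":0},{"tx":0.005,"ty":0,"tz":0,"roll":0},{"tx":0,"ty":0,"tz":0,"roll":0}]';python3 -m jog '[{"tx":0.003,"ty":0,"tz":0,"roll":0},{"tx":0,"ty":0,"tz":0,"roll":0}]';python3 -m jog '[{"tx":0.002,"ty":0,"tz":0,"roll":0},{"tx":0,"ty":0,"tz":0,"roll":0}]'
```

```text
time: 23.18
tool_pos: [626.4, 59.1, 17.6]
orientation: [-0.001, 1.0, 0.018, -0.003]
contact_force: [-9.5, 5.8, 4.1]
width: 0.5
time: 23.42
tool_pos: [626.5, 59.0, 17.6]
orientation: [-0.002, 1.0, 0.018, -0.006]
contact_force: [-22.2, 7.8, 12.8]
width: 0.2
time: 23.68
tool_pos: [626.5, 59.0, 17.6]
orientation: [-0.002, 1.0, 0.018, -0.009]
contact_force: [-30.3, 7.1, 15.9]
width: 0.8
```

```bash
python3 -m jog '[{"tx":-0.012,"ty":0,"tz":0,"roll":0},{"tx":0,"ty":0,"tz":0.06,"roll":0},{"tx":0,"ty":0,"tz":0.06,"roll":0},{"tx":-0.024,"ty":0.029,"tz":0.06,"roll":-0.178},{"tx":-0.024,"ty":0.029,"tz":0.02,"roll":-0.178},{"tx":-0.024,"ty":0.029,"tz":0,"roll":-0.178},{"tx":-0.024,"ty":0.029,"tz":0,"roll":-0.178},{"tx":-0.024,"ty":0.029,"tz":0,"roll":-0.178},{"tx":-0.024,"ty":0.029,"tz":0,"roll":-0.178},{"tx":-0.024,"ty":0.029,"tz":0,"roll":-0.178},{"tx":-0.024,"ty":0.029,"tz":0,"roll":-0.178},{"tx":-0.024,"ty":0.029,"tz":0,"roll":-0.178}]' -0.3
python3 - <<'E'
from h import *
s,yaw,az=tool(); print(s["time"],s["tool_pos"],yaw,s["width"])
c=cal("wrist"); im=eyes.snapshot("wrist");cv2.imwrite("pics/w13.png",im)
s,yaw,az=tool(); print(s["time"],s["tool_pos"],yaw,s["width"])
for b in blobs(im,c,14,165,300): print(b)
E
```

```text
time: 25.18
tool_pos: [408.4, 315.0, 211.0]
orientation: [0.001, -0.706, 0.709, -0.0]
contact_force: [0.2, 0.1, 0.1]
width: 57.1
25.175 [408.42532771 315.04350706 210.99869742] -90.23947676751783 57.099117893699734
25.225 [405.88360395 317.95401409 211.12450464] -90.65491810189964 57.041606644110054
(221, 76, 2328.0, array([509.6, 401.8]), 119.0, 19.9, -2.0)
(375, 71, 2255.5, array([512.9, 252. ]), 117.5, 19.1, 2.4)
```

View pics/w13.png

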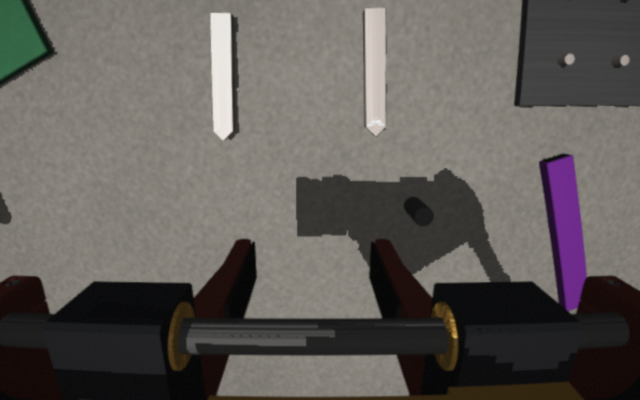

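```bash
python3 - <<'E'
from h import *
s,yaw,az=tool(); print(s["time"],s["tool_pos"],yaw)
c=cal("wrist"); im=eyes.snapshot("wrist");cv2.imwrite("pics/w14.png",im)
for b in blobs(im,c,14,165,300): print(b)
print(im[60:80,221].mean(0), im[60:80,375].mean(0))
w3=cv2.imread("pics/w3.png"); print(w3[60:100,170].mean(0)); w1=cv2.imread("pics/w1.png"); print(w1[45:55,315].mean(0))
t=eyes.snapshot("top");cv2.imwrite("pics/t2.png",t)
print(t[195,150],t[195,198],t[160,285:300:3])
a=cv2.resize(im[0:150,190:270],None,fx=4,fy=4,interpolation=cv2.INTER_CUBIC);b=cv2.resize(im[0:150,340:420],None,fx=4,fy=4,interpolation=cv2.INTER_CUBIC)
cv2.imwrite("pics/pk.png",np.hstack([a,b]))
E
```

```text
25.225 [405.88360395 317.95401409 211.12450464] -90.65491810189964
(224, 73, 2339.0, array([509.2, 401.7]), 118.7, 19.8, -2.2)
(378, 68, 2259.0, array([512.7, 251.9]), 117.9, 19.3, 2.1)
[225.15 230.25 234.2 ] [192.75 199.95 209.65]
[215.625 221.775 227.725]
[231.3 235.5 241.1]
[240 243 246] [247 247 249] [[105 102 102]
 [104 100 101]
 [103 101 102]
 [102  99 100]
 [103 100 101]]
```

View pics/pk.png

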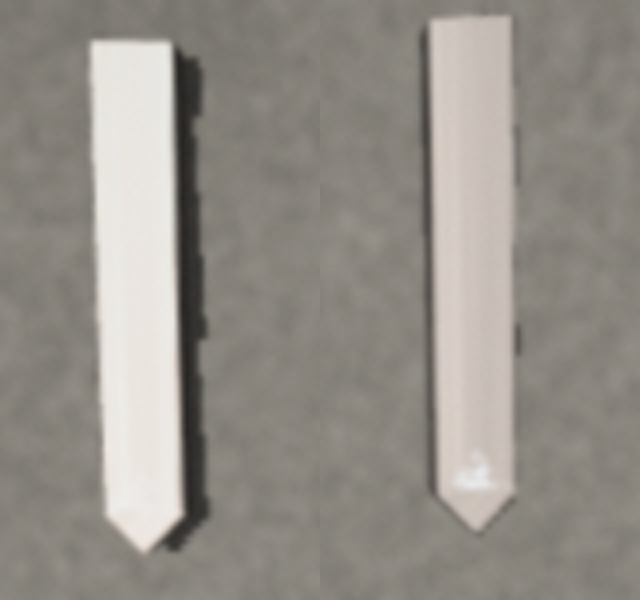

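View pics/t2.png

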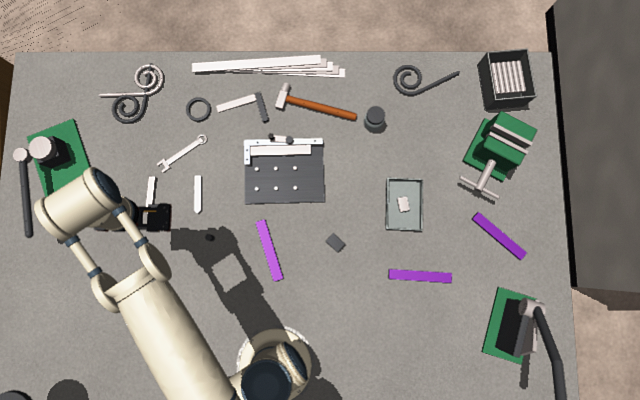

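```bash
python3 - <<'E'
from h import *
t=cv2.imread("pics/t2.png"); c=cal("top")
B=[b for b in blobs(t,c,24,150,3,60) if 245<b[0]<325 and 160<b[1]<200]
p=sorted([b[3] for b in B],key=lambda p:(-round(p[0]/30),-p[1])); print(p)
J=[(-3,85),(-3,25),(-3,-35),(-66,85),(-66,25),(-66,-35)]
if len(p)==6:
    th,o,e=fit2(J,p); print(np.degrees(th),o,e.round(1).tolist())
for b in blobs(t,c,14,185,60): 
    if 120<b[0]<330 and 130<b[1]<230: print(b)
s=cv2.imread("pics/scene0.png"); c=cal("scene")
print(ray(c,[[418,214],[454,211]],14))
E
```

```text
[]
(129, 227, 222.5, array([408.2, 461.4]), 102.8, 24.8, 37.7)
(150, 191, 145.5, array([521. , 402.1]), 96.1, 19.6, -2.1)
(197, 194, 215.5, array([513.7, 252.9]), 117.7, 19.0, 2.6)
(308, 140, 141.5, array([684.9, -91.8]), 92.3, 16.4, -89.9)
(276, 146, 798.5, array([665.6,   8.6]), 215.3, 80.2, -80.0)
(182, 151, 270.5, array([649. , 308.1]), 175.8, 35.8, -52.8)
[[515.79341187 251.44233523  14.        ]
 [512.83870465 399.38386832  14.        ]]
```

```bash
python3 - <<'E'
from h import *
t=cv2.imread("pics/t2.png"); c=cal("top")
g=t[...,0].astype(float); 
pts=[]
for (u,v) in [(257,169),(276,168),(295,168),(257,188),(276,188),(295,188)]:
    w=g[v-4:v+5,u-4:u+5]-115; w[w<0]=0; yy,xx=np.mgrid[v-4:v+5,u-4:u+5]; pts.append(((w*xx).sum()/w.sum(),(w*yy).sum()/w.sum()))
print(np.round(pts,1).tolist())
p=ray(c,pts,23)[:,:2]
J=[(-3,85),(-3,25),(-3,-35),(-66,85),(-66,25),(-66,-35)]
th,o,e=fit2(J,p); print(np.degrees(th),o,e.round(1).tolist())
E
```

```text
[[256.1, 168.3], [275.1, 167.8], [294.4, 167.4], [256.1, 188.2], [275.4, 187.7], [294.6, 187.2]]
1.568181885542683 [597.36339812 -16.50289484] [[-0.0, 0.0], [-0.0, -0.1], [-0.1, 0.2], [0.1, -0.1], [-0.1, 0.1], [0.1, -0.1]]
```

```bash
python3 -m jog '[{"tx":0.046,"ty":-0.0333,"tz":0,"roll":0.024},{"tx":0.046,"ty":-0.0333,"tz":-0.03,"roll":0.024},{"tx":0,"ty":0,"tz":-0.06,"roll":0},{"tx":0,"ty":0,"tz":-0.06,"roll":0},{"tx":0,"ty":0,"tz":-0.03,"roll":0},{"tx":0,"ty":0,"tz":0,"roll":0},{"tx":0,"ty":0,"tz":0,"roll":0}]' -0.3
python3 - <<'E'
from h import *
s,yaw,az=tool(); print(s["time"],s["tool_pos"],yaw,s["width"])
c=cal("wrist"); im=eyes.snapshot("wrist");cv2.imwrite("pics/w15.png",im)
E
```

```text
time: 26.2
tool_pos: [500.7, 248.7, 33.6]
orientation: [-0.001, 0.725, -0.689, 0.001]
contact_force: [-0.0, -0.7, 0.6]
width: 57.3
26.2 [500.73150563 248.66268424  33.62533249] -87.08371479736093 57.30068641810171
```

View pics/w15.png

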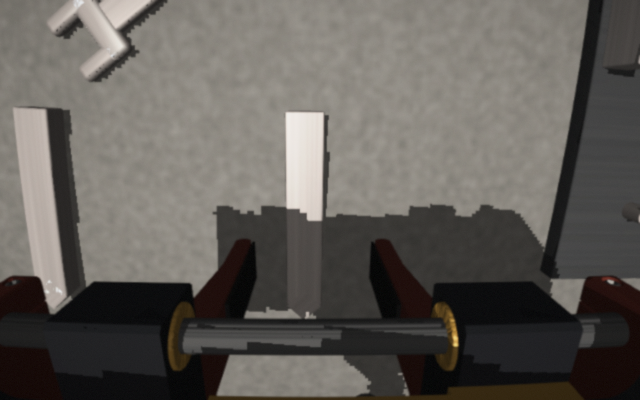

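```bash
python3 -m jog '[{"tx":-0.003,"ty":0.002,"tz":-0.01,"roll":-0.012},{"tx":0,"ty":0,"tz":-0.015,"roll":0},{"tx":0,"ty":0,"tz":-0.003,"roll":0},{"tx":0,"ty":0,"tz":0,"roll":0},{"tx":0,"ty":0,"tz":0,"roll":0}]'; python3 -m jog '[{"tx":0,"ty":0,"tz":0,"roll":0},{"tx":0,"ty":0,"tz":0,"roll":0},{"tx":0,"ty":0,"tz":0,"roll":0},{"tx":0,"ty":0,"tz":0,"roll":0},{"tx":0,"ty":0,"tz":0,"roll":0},{"tx":0,"ty":0,"tz":0,"roll":0}]' 1
```

```text
time: 26.88
tool_pos: [496.4, 251.2, 4.0]
orientation: [-0.0, 0.721, -0.693, 0.0]
contact_force: [1.2, 0.1, 0.7]
width: 56.8
time: 27.62
tool_pos: [496.2, 251.3, 3.7]
orientation: [-0.0, 0.721, -0.693, -0.0]
contact_force: [-0.0, 1.2, 0.4]
width: 19.8
```

```bash
python3 -m jog '[{"tx":0,"ty":0,"tz":0.03,"roll":0},{"tx":0,"ty":0,"tz":0.04,"roll":0},{"tx":0.0112,"ty":-0.0406,"tz":0,"roll":-0.004},{"tx":0.0112,"ty":-0.0406,"tz":0,"roll":-0.004},{"tx":0.0112,"ty":-0.0406,"tz":0,"roll":-0.004},{"tx":0.0112,"ty":-0.0406,"tz":0,"roll":0},{"tx":0.0112,"ty":-0.0406,"tz":0,"roll":0},{"tx":0,"ty":0,"tz":0,"roll":0},{"tx":0,"ty":0,"tz":0,"roll":0},{"tx":0,"ty":0,"tz":0,"roll":0}]'
python3 - <<'E'
from h import *
s,yaw,az=tool(); print(s["time"],s["tool_pos"],yaw,s["width"])
c=cal("wrist"); im=eyes.snapshot("wrist");cv2.imwrite("pics/w16.png",im)
for b in blobs(im,c,24,150,20): print(b)
E
```

```text
time: 28.88
tool_pos: [551.8, 49.2, 73.4]
orientation: [0.0, 0.717, -0.697, -0.0]
contact_force: [1.0, 0.1, -3.2]
width: 19.6
28.875 [551.80693766  49.1573117   73.36354005] -88.38666190238364 19.603095183573135
(336, 370, 76.5, array([440.7,  27.1]), 11.8, 10.3, 3.2)
(125, 360, 41.0, array([442.3, 183.5]), 10.7, 6.3, 27.0)
(526, 355, 27.0, array([ 452. , -115.2]), 9.0, 7.3, 88.8)
(566, 310, 25.0, array([ 492.2, -136.6]), 9.1, 3.3, 89.3)
(546, 308, 84.0, array([ 493.6, -119.8]), 17.1, 5.7, 89.5)
(526, 309, 131.0, array([ 493.3, -105.8]), 18.3, 6.5, 89.7)
(572, 303, 25.5, array([ 498.3, -139.6]), 5.5, 4.0, 87.3)
(62, 301, 67.5, array([489.7, 223.1]), 8.9, 7.4, -51.6)
(82, 305, 137.5, array([487.6, 208.8]), 17.2, 11.1, 76.1)
(3, 166, 80.5, array([586. , 246.7]), 8.0, 7.9, 59.5)
(479, 162, 178.0, array([595.5, -53.3]), 9.4, 9.2, 50.4)
(382, 162, 186.5, array([593.5,   6.7]), 9.3, 9.2, -88.2)
(304, 167, 5389.0, array([587.6,  53.5]), 80.1, 36.2, 1.8)
(31, 88, 67.0, array([634.1, 218.6]), 9.7, 5.2, -81.2)
(630, 82, 46.5, array([ 648.5, -143.2]), 7.1, 4.1, -85.4)
(623, 187, 5469.0, array([
[... 184 characters left out ...]
9, 2.9, -21.5)
(52, 59, 107.0, array([650.7, 203.1]), 14.8, 6.6, -32.4)
(105, 48, 28.0, array([656.4, 169.3]), 6.1, 2.7, 89.4)
(138, 42, 67.0, array([659. , 149.2]), 6.8, 5.0, 31.1)
(108, 37, 22.0, array([662.3, 166.5]), 4.8, 2.5, -32.8)
(410, 60, 17259.5, array([652.7,  -7.6]), 192.7, 29.7, -88.3)
(89, 44, 194.0, array([657.9, 178.9]), 18.1, 7.3, -5.8)
(132, 26, 49.5, array([667.7, 152.2]), 6.7, 4.2, -49.7)
(566, 17, 4352.5, array([682. , -96.8]), 94.0, 18.8, -88.2)
(434, 3, 646.0, array([683.3, -16.3]), 39.1, 8.1, 85.1)
(228, 126, 55116.0, array([596.9, 112.3]), 333.2, 170.9, -68.9)
(160, 5, 58.5, array([678.7, 135.7]), 7.6, 5.2, 89.6)
(9, 9, 114.0, array([679.3, 227.5]), 15.2, 4.5, -54.8)
```

View pics/w16.png

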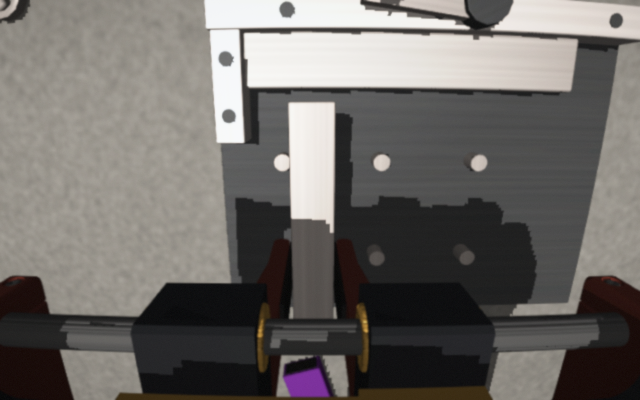

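```bash
python3 - <<'E'
from h import *
import h
c=cal("wrist"); h.JO=np.array([597.1,-18.2]); h.JT=np.radians(1.65)
p=ray(c,[[290,103],[334,103],[291,215],[334,215]],83.5); print(p.round(1).tolist(),tojig(p).round(1).tolist())
p=ray(c,[[248,87],[572,91]],28); print(tojig(p).round(1).tolist())
E
```

```text
[[626.8, 58.9, 83.5], [627.3, 40.5, 83.5], [577.8, 57.9, 83.5], [578.3, 38.4, 83.5]] [[31.9, 76.2], [31.9, 57.8], [-17.1, 76.6], [-17.1, 57.1]]
[[41.0, 103.2], [41.1, -85.6]]
```

```bash
python3 -m jog '[{"tx":0,"ty":0,"tz":-0.035,"roll":0},{"tx":0,"ty":0,"tz":-0.015,"roll":0},{"tx":0,"ty":0,"tz":-0.004,"roll":0},{"tx":0,"ty":0,"tz":0,"roll":0},{"tx":0,"ty":0,"tz":0,"roll":0}]';python3 -m jog '[{"tx":0,"ty":0,"tz":-0.002,"roll":0},{"tx":0,"ty":0,"tz":0,"roll":0}]';python3 -m jog '[{"tx":0,"ty":0,"tz":-0.001,"roll":0},{"tx":0,"ty":0,"tz":0,"roll":0}]'
```

```text
time: 29.55
tool_pos: [553.0, 48.2, 21.0]
orientation: [-0.001, 0.717, -0.698, 0.001]
contact_force: [-0.1, 0.3, -1.6]
width: 20.1
time: 29.8
tool_pos: [552.3, 48.1, 17.8]
orientation: [-0.0, 0.717, -0.698, 0.0]
contact_force: [-0.5, 0.4, -3.3]
width: 19.7
time: 30.05
tool_pos: [552.1, 48.1, 16.6]
orientation: [0.0, 0.717, -0.698, -0.0]
contact_force: [-0.4, -0.3, -2.2]
width: 19.9
```

```bash
python3 -m jog '[{"tx":0.002,"ty":0,"tz":-0.0008,"roll":0},{"tx":0.002,"ty":0,"tz":0,"roll":0},{"tx":0.002,"ty":0,"tz":0,"roll":0},{"tx":0,"ty":0,"tz":0,"roll":0},{"tx":0,"ty":0,"tz":0,"roll":0}]';python3 -m jog '[{"tx":0.002,"ty":0,"tz":0,"roll":0},{"tx":0,"ty":0,"tz":0,"roll":0}]';python3 -m jog '[{"tx":0.002,"ty":0,"tz":0,"roll":0},{"tx":0,"ty":0,"tz":0,"roll":0}]'
```

```text
time: 30.68
tool_pos: [558.2, 48.1, 15.9]
orientation: [0.0, 0.717, -0.698, 0.0]
contact_force: [-0.1, -0.5, -3.1]
width: 19.9
time: 30.92
tool_pos: [559.7, 48.1, 15.7]
orientation: [0.001, 0.717, -0.698, -0.001]
contact_force: [-4.6, -0.3, -0.5]
width: 20.0
time: 31.18
tool_pos: [559.7, 48.1, 15.7]
orientation: [0.002, 0.717, -0.698, -0.002]
contact_force: [-13.1, -0.3, 5.1]
width: 19.8
```

```bash
python3 -m jog '[{"tx":-0.001,"ty":0.002,"tz":0,"roll":0},{"tx":0,"ty":0.001,"tz":0,"roll":0},{"tx":0,"ty":0,"tz":0,"roll":0}]';python3 -m jog '[{"tx":0,"ty":0.001,"tz":0,"roll":0},{"tx":0,"ty":0,"tz":0,"roll":0}]';python3 -m jog '[{"tx":0,"ty":0.001,"tz":0,"roll":0},{"tx":0,"ty":0,"tz":0,"roll":0}]'
```

```text
time: 31.55
tool_pos: [559.7, 49.1, 15.8]
orientation: [0.003, 0.716, -0.698, -0.0]
contact_force: [-8.1, -6.1, 2.7]
width: 19.6
time: 31.8
tool_pos: [559.7, 49.6, 15.8]
orientation: [0.003, 0.716, -0.698, 0.0]
contact_force: [-8.1, -8.4, 2.6]
width: 20.2
time: 32.05
tool_pos: [559.6, 50.3, 15.8]
orientation: [0.003, 0.716, -0.698, 0.0]
contact_force: [-9.3, -7.6, 2.7]
width: 20.1
```

```bash
python3 -m jog '[{"tx":0,"ty":0.001,"tz":0,"roll":0},{"tx":0,"ty":0,"tz":0,"roll":0}]';python3 -m jog '[{"tx":0,"ty":0.001,"tz":0,"roll":0},{"tx":0,"ty":0,"tz":0,"roll":0}]';python3 -m jog '[{"tx":0,"ty":0.001,"tz":0,"roll":0},{"tx":0,"ty":0,"tz":0,"roll":0}]'
python3 - <<'E'
from h import *
s,yaw,az=tool(); print(s["time"],s["tool_pos"],yaw,s["width"])
im=eyes.snapshot("wrist");cv2.imwrite("pics/w17.png",im)
E
```

```text
time: 32.3
tool_pos: [559.6, 51.2, 15.8]
orientation: [0.003, 0.716, -0.698, 0.0]
contact_force: [-8.7, -9.3, 2.8]
width: 19.8
time: 32.55
tool_pos: [559.6, 52.2, 15.8]
orientation: [0.003, 0.716, -0.698, 0.0]
contact_force: [-9.1, -9.5, 2.3]
width: 19.7
time: 32.8
tool_pos: [559.6, 52.5, 15.8]
orientation: [0.004, 0.716, -0.698, 0.001]
contact_force: [-8.5, -12.2, 3.0]
width: 19.8
32.8 [559.57595025  52.48809264  15.79320643] -88.60339723944978 19.78705903743699
```

View pics/w17.png

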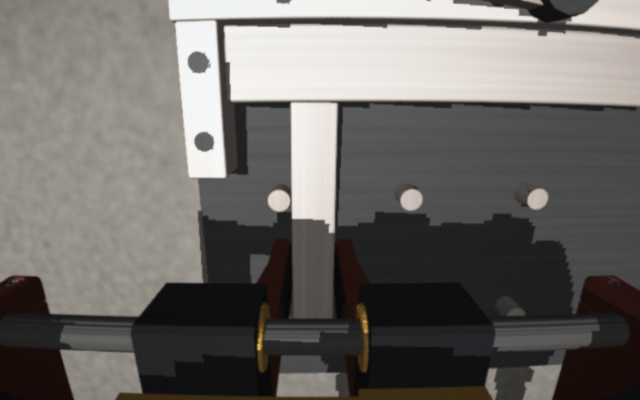

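```bash
python3 -m jog '[{"tx":0,"ty":0.002,"tz":0,"roll":0},{"tx":0,"ty":0,"tz":0,"roll":0},{"tx":0,"ty":0,"tz":0,"roll":0}]';python3 -m jog '[{"tx":0.001,"ty":0.001,"tz":0,"roll":0.005},{"tx":0,"ty":0,"tz":0,"roll":0},{"tx":0,"ty":0,"tz":0,"roll":0}]'
```

```text
time: 33.22
tool_pos: [559.6, 52.7, 15.8]
orientation: [0.005, 0.715, -0.699, 0.002]
contact_force: [-10.0, -16.8, 2.5]
width: 19.7
time: 33.6
tool_pos: [559.6, 52.8, 15.8]
orientation: [0.006, 0.717, -0.697, 0.001]
contact_force: [-13.8, -20.0, 6.3]
width: 19.8
```

```bash
python3 -m jog '[{"tx":-0.001,"ty":-0.003,"tz":0,"roll":0},{"tx":0,"ty":0,"tz":0,"roll":0}]'; python3 -m jog '[{"tx":0,"ty":0,"tz":0,"roll":0},{"tx":0,"ty":0,"tz":0,"roll":0},{"tx":0,"ty":0,"tz":0,"roll":0},{"tx":0,"ty":0,"tz":0,"roll":0}]' 0.2;  python3 -m jog '[{"tx":0,"ty":0,"tz":0.01,"roll":0},{"tx":0,"ty":0,"tz":0.04,"roll":0},{"tx":-0.03,"ty":0,"tz":0.03,"roll":0},{"tx":-0.03,"ty":0,"tz":0,"roll":0},{"tx":0,"ty":0,"tz":0,"roll":0},{"tx":0,"ty":0,"tz":0,"roll":0}]'
python3 - <<'E'
from h import *
s,yaw,az=tool(); print(s["time"],s["tool_pos"],yaw,s["width"])
c=cal("wrist");im=eyes.snapshot("wrist");cv2.imwrite("pics/w18.png",im); np.save("c18.npy",np.array([1]))
print([np.round(x,4).tolist() for x in c[2:]])
cv2.imwrite("pics/w18c.png",cv2.resize(im[0:300,150:450],None,fx=2,fy=2,interpolation=cv2.INTER_CUBIC))
E
```

```text
time: 33.85
tool_pos: [559.6, 52.6, 15.8]
orientation: [0.003, 0.717, -0.697, 0.0]
contact_force: [-8.7, -10.2, 2.8]
width: 19.6
time: 34.35
tool_pos: [561.5, 56.4, 16.1]
orientation: [-0.0, 0.718, -0.696, 0.0]
contact_force: [-0.1, 0.2, 1.0]
width: 35.0
time: 35.1
tool_pos: [501.8, 56.1, 96.2]
orientation: [-0.0, 0.718, -0.696, 0.0]
contact_force: [-0.2, 0.3, 0.5]
width: 35.2
35.1 [501.75719657  56.12076637  96.24135822] -88.17511979951718 35.18565853348358
[[-2.1035, 2.0391, 0.282], [38.6097, 485.3109, 406.4467]]
```

View pics/w18c.png

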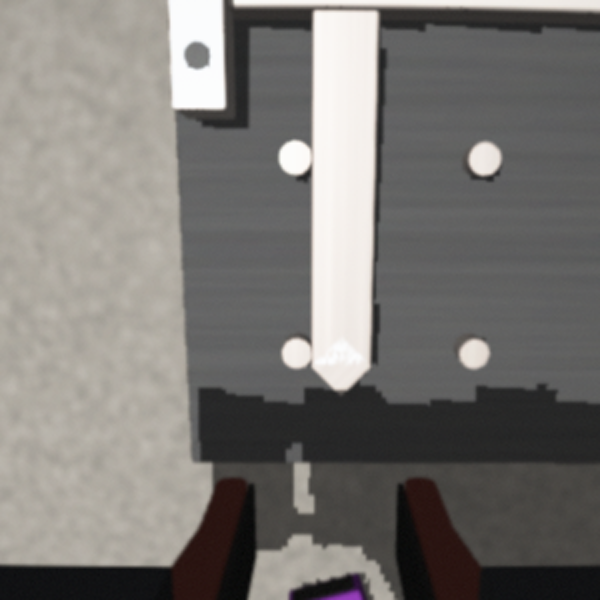

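```bash
python3 -m jog '[{"tx":0.03,"ty":-0.017,"tz":0,"roll":0},{"tx":0.029,"ty":-0.017,"tz":0,"roll":0},{"tx":0,"ty":0,"tz":-0.04,"roll":0},{"tx":0,"ty":0,"tz":-0.03,"roll":0},{"tx":0,"ty":0,"tz":-0.009,"roll":0},{"tx":0,"ty":0,"tz":0,"roll":0},{"tx":0,"ty":0.004,"tz":0,"roll":0},{"tx":0,"ty":0.004,"tz":0,"roll":0},{"tx":0,"ty":0.002,"tz":0,"roll":0},{"tx":0,"ty":0.002,"tz":0,"roll":0},{"tx":0,"ty":0,"tz":0,"roll":0}]' 1;  python3 -m jog '[{"tx":0,"ty":0.002,"tz":0,"roll":0},{"tx":0,"ty":0.001,"tz":0,"roll":0},{"tx":0,"ty":0,"tz":0,"roll":0}]'
```

```text
time: 36.52
tool_pos: [560.5, 33.5, 17.5]
orientation: [0.0, 0.718, -0.696, 0.001]
contact_force: [-0.5, -3.9, 2.4]
width: 0.8
time: 36.9
tool_pos: [560.6, 33.8, 17.6]
orientation: [0.002, 0.718, -0.696, 0.002]
contact_force: [-1.4, -12.4, 2.9]
width: 0.5
```

```bash
python3 -m jog '[{"tx":0,"ty":-0.01,"tz":0,"roll":0},{"tx":-0.032,"ty":0,"tz":0,"roll":0},{"tx":-0.034,"ty":0,"tz":0,"roll":0},{"tx":0,"ty":0,"tz":0,"roll":0},{"tx":0,"ty":0.024,"tz":0,"roll":0},{"tx":0,"ty":0,"tz":0,"roll":0},{"tx":0.004,"ty":0,"tz":0,"roll":0},{"tx":0.002,"ty":0,"tz":0,"roll":0},{"tx":0,"ty":0,"tz":0,"roll":0}]';  python3 -m jog '[{"tx":0.002,"ty":0,"tz":0,"roll":0},{"tx":0,"ty":0,"tz":0,"roll":0},{"tx":0,"ty":0,"tz":0,"roll":0}]'
```

```text
time: 38.02
tool_pos: [500.5, 50.7, 16.8]
orientation: [0.0, 0.718, -0.696, -0.0]
contact_force: [0.8, 0.9, -0.8]
width: 0.3
time: 38.4
tool_pos: [502.2, 51.1, 16.9]
orientation: [-0.0, 0.718, -0.696, 0.0]
contact_force: [-0.3, 0.2, -0.5]
width: 0.6
```

```bash
python3 -m jog '[{"tx":0.002,"ty":0,"tz":0,"roll":0},{"tx":0,"ty":0,"tz":0,"roll":0},{"tx":0,"ty":0,"tz":0,"roll":0}]';  python3 -m jog '[{"tx":0.002,"ty":0,"tz":0,"roll":0},{"tx":0,"ty":0,"tz":0,"roll":0},{"tx":0,"ty":0,"tz":0,"roll":0}]'; python3 -m jog '[{"tx":0.002,"ty":0,"tz":0,"roll":0},{"tx":0,"ty":0,"tz":0,"roll":0},{"tx":0,"ty":0,"tz":0,"roll":0}]'
```

```text
time: 38.78
tool_pos: [504.2, 51.1, 16.8]
orientation: [0.0, 0.718, -0.696, -0.0]
contact_force: [-0.3, -1.0, 0.1]
width: 0.7
time: 39.15
tool_pos: [506.3, 51.1, 16.9]
orientation: [-0.0, 0.718, -0.696, 0.0]
contact_force: [-0.8, -0.9, -0.7]
width: 0.4
time: 39.52
tool_pos: [506.8, 51.1, 16.7]
orientation: [0.001, 0.718, -0.696, -0.001]
contact_force: [-6.8, 0.6, 4.1]
width: 0.1
```

```bash
python3 -m jog '[{"tx":0.002,"ty":0,"tz":0,"roll":0},{"tx":0,"ty":0,"tz":0,"roll":0},{"tx":-0.02,"ty":0,"tz":0,"roll":0},{"tx":-0.01,"ty":0,"tz":0.06,"roll":0},{"tx":-0.012,"ty":0.05,"tz":0.06,"roll":0},{"tx":-0.012,"ty":0.05,"tz":0.06,"roll":0},{"tx":-0.012,"ty":0.05,"tz":0,"roll":0},{"tx":-0.012,"ty":0.05,"tz":0,"roll":0},{"tx":-0.012,"ty":0.05,"tz":0,"roll":0},{"tx":-0.012,"ty":0.05,"tz":0,"roll":0},{"tx":0,"ty":0.046,"tz":0,"roll":0},{"tx":0,"ty":0,"tz":0,"roll":0}]' -0.3
python3 -m jog '[{"tx":0,"ty":0,"tz":0,"roll":0},{"tx":0,"ty":0,"tz":0,"roll":0}]'
python3 - <<'E'
from h import *
s,yaw,az=tool(); print(s["time"],s["tool_pos"],yaw,s["width"])
c=cal("wrist");im=eyes.snapshot("wrist");cv2.imwrite("pics/w19.png",im)
for b in blobs(im,c,14,165,300): print(b)
E
```

```text
time: 41.02
tool_pos: [412.5, 378.6, 171.0]
orientation: [0.0, 0.72, -0.694, -0.0]
contact_force: [0.3, -0.6, 0.0]
width: 57.1
time: 41.28
tool_pos: [413.7, 375.1, 172.1]
orientation: [-0.0, 0.718, -0.696, 0.0]
contact_force: [-0.8, 0.2, 0.6]
width: 57.0
41.275 [413.70635007 375.14467542 172.12493666] -88.26273209990738 57.000525420958915
(283, 76, 2991.5, array([509. , 401.7]), 119.7, 19.6, -2.2)
```

View pics/w19.png

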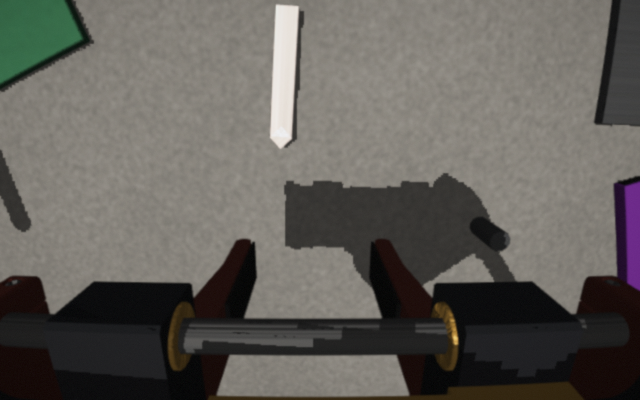

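```bash
python3 -m jog '[{"tx":0.04,"ty":0.0136,"tz":0,"roll":-0.035},{"tx":0.0403,"ty":0.0136,"tz":0,"roll":-0.034},{"tx":0,"ty":0,"tz":-0.06,"roll":0},{"tx":0,"ty":0,"tz":-0.06,"roll":0},{"tx":0,"ty":0,"tz":-0.015,"roll":0},{"tx":0,"ty":0,"tz":0,"roll":0},{"tx":0,"ty":0,"tz":0,"roll":0}]'
python3 - <<'E'
from h import *
s,yaw,az=tool(); print(s["time"],s["tool_pos"],yaw,s["width"])
c=cal("wrist");im=eyes.snapshot("wrist");cv2.imwrite("pics/w20.png",im)
E
```

```text
time: 42.2
tool_pos: [495.1, 404.4, 40.8]
orientation: [0.003, -0.694, 0.72, -0.0]
contact_force: [-0.2, 0.1, 0.1]
width: 56.9
42.2 [495.14860877 404.35242621  40.75109183] -92.14268620310662 56.90806797966931
```

View pics/w20.png

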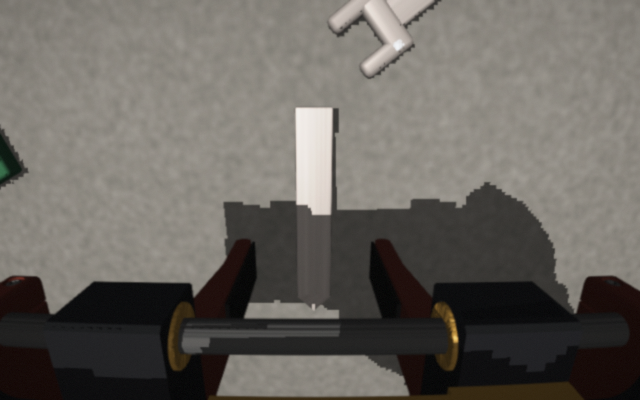

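```bash
python3 -m jog '[{"tx":0,"ty":-0.001,"tz":-0.015,"roll":0},{"tx":0,"ty":0,"tz":-0.014,"roll":0},{"tx":0,"ty":0,"tz":0,"roll":0},{"tx":0,"ty":0,"tz":0,"roll":0}]';python3 -m jog '[{"tx":0,"ty":0,"tz":-0.003,"roll":0},{"tx":0,"ty":0,"tz":0,"roll":0}]'; python3 -m jog '[{"tx":0,"ty":0,"tz":0,"roll":0},{"tx":0,"ty":0,"tz":0,"roll":0},{"tx":0,"ty":0,"tz":0,"roll":0},{"tx":0,"ty":0,"tz":0,"roll":0},{"tx":0,"ty":0,"tz":0,"roll":0},{"tx":0,"ty":0,"tz":0,"roll":0}]' 1
```

```text
time: 42.75
tool_pos: [493.4, 402.3, 7.5]
orientation: [-0.0, -0.694, 0.72, 0.0]
contact_force: [0.8, 0.4, 0.7]
width: 57.0
time: 43.0
tool_pos: [493.5, 402.4, 4.8]
orientation: [0.0, -0.694, 0.72, -0.0]
contact_force: [0.3, -0.2, 0.2]
width: 57.0
time: 43.75
tool_pos: [493.5, 402.5, 4.8]
orientation: [0.0, -0.694, 0.72, 0.0]
contact_force: [-0.3, 1.9, -0.0]
width: 20.0
```

```bash
python3 -m jog '[{"tx":0,"ty":0,"tz":0.03,"roll":0},{"tx":0,"ty":0,"tz":0.04,"roll":0},{"tx":0.0078,"ty":-0.0517,"tz":0,"roll":0.0084},{"tx":0.0078,"ty":-0.0517,"tz":0,"roll":0.0084},{"tx":0.0078,"ty":-0.0517,"tz":0,"roll":0.0084},{"tx":0.0078,"ty":-0.0517,"tz":0,"roll":0.0084},{"tx":0.0078,"ty":-0.0517,"tz":0,"roll":0.0084},{"tx":0.0078,"ty":-0.0517,"tz":0,"roll":0.0084},{"tx":0.0078,"ty":-0.0517,"tz":0,"roll":0.0084},{"tx":0.0074,"ty":-0.0517,"tz":0,"roll":0.0084},{"tx":0,"ty":0,"tz":0,"roll":0},{"tx":0,"ty":0,"tz":0,"roll":0}]'
python3 -m jog '[{"tx":0,"ty":0,"tz":0,"roll":0},{"tx":0,"ty":0,"tz":0,"roll":0}]'
python3 - <<'E'
from h import *
s,yaw,az=tool(); print(s["time"],s["tool_pos"],yaw,s["width"])
c=cal("wrist"); im=eyes.snapshot("wrist");cv2.imwrite("pics/w21.png",im)
for b in blobs(im,c,24,150,100,300): print(b)
E
```

```text
time: 45.25
tool_pos: [555.2, -11.0, 74.3]
orientation: [0.0, 0.717, -0.697, -0.001]
contact_force: [-0.9, -0.5, -2.2]
width: 20.0
time: 45.5
tool_pos: [555.4, -10.0, 74.7]
orientation: [-0.0, 0.718, -0.696, -0.0]
contact_force: [-0.7, 0.3, -2.1]
width: 19.5
45.5 [555.44698676 -10.0080819   74.74455784] -88.17832760610159 19.511113873228176
(537, 387, 148.0, array([ 425.9, -191.2]), 22.4, 17.5, -44.4)
(493, 383, 104.5, array([ 431.6, -153.8]), 18.0, 10.2, 57.0)
(382, 165, 188.0, array([595.6, -53.3]), 9.9, 9.2, 4.4)
```

View pics/w21.png

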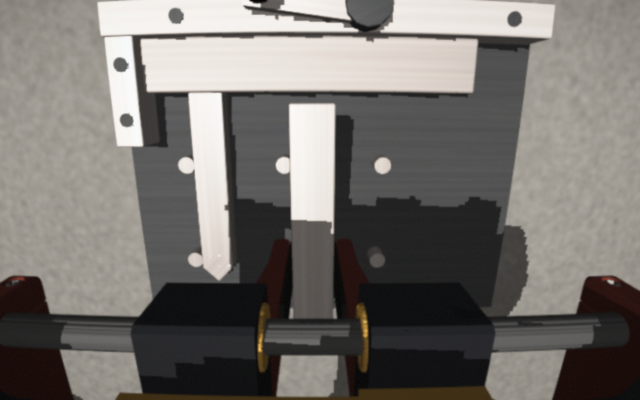

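```bash
python3 -m jog '[{"tx":0,"ty":-0.001,"tz":-0.035,"roll":0},{"tx":0,"ty":0,"tz":-0.015,"roll":0},{"tx":0,"ty":0,"tz":-0.004,"roll":0},{"tx":0,"ty":0,"tz":0,"roll":0},{"tx":0,"ty":0,"tz":0,"roll":0}]';python3 -m jog '[{"tx":0,"ty":0,"tz":-0.002,"roll":0},{"tx":0,"ty":0,"tz":0,"roll":0}]';python3 -m jog '[{"tx":0,"ty":0,"tz":-0.001,"roll":0},{"tx":0,"ty":0,"tz":0,"roll":0}]'
```

```text
time: 46.18
tool_pos: [556.3, -12.2, 22.1]
orientation: [-0.001, 0.718, -0.696, 0.001]
contact_force: [1.3, 0.4, -2.2]
width: 19.6
time: 46.42
tool_pos: [555.6, -12.3, 19.0]
orientation: [-0.0, 0.718, -0.696, 0.0]
contact_force: [-0.2, -0.0, -2.2]
width: 19.7
time: 46.68
tool_pos: [555.5, -12.2, 17.7]
orientation: [0.0, 0.718, -0.696, -0.0]
contact_force: [0.2, 0.0, -1.6]
width: 19.6
```

```bash
python3 -m jog '[{"tx":0.002,"ty":0,"tz":0,"roll":0},{"tx":0.002,"ty":0,"tz":0,"roll":0},{"tx":0,"ty":0,"tz":0,"roll":0},{"tx":0,"ty":0,"tz":0,"roll":0}]';python3 -m jog '[{"tx":0.002,"ty":0,"tz":0,"roll":0},{"tx":0,"ty":0,"tz":0,"roll":0}]';python3 -m jog '[{"tx":0.002,"ty":0,"tz":0,"roll":0},{"tx":0,"ty":0,"tz":0,"roll":0}]'
```

```text
time: 47.18
tool_pos: [559.5, -12.2, 17.8]
orientation: [0.0, 0.718, -0.696, -0.0]
contact_force: [0.4, -0.1, -2.1]
width: 19.7
time: 47.42
tool_pos: [561.6, -12.2, 17.8]
orientation: [-0.0, 0.718, -0.696, -0.0]
contact_force: [-0.7, 0.7, -2.3]
width: 19.7
time: 47.68
tool_pos: [562.1, -12.1, 17.3]
orientation: [0.001, 0.718, -0.696, -0.001]
contact_force: [-5.8, 0.6, 0.3]
width: 19.9
```

```bash
python3 -m jog '[{"tx":-0.001,"ty":0.001,"tz":-0.001,"roll":0},{"tx":0,"ty":0.001,"tz":0,"roll":0},{"tx":0,"ty":0.001,"tz":0,"roll":0},{"tx":0,"ty":0,"tz":0,"roll":0}]';python3 -m jog '[{"tx":0.001,"ty":0.001,"tz":0,"roll":0},{"tx":0,"ty":0.001,"tz":0,"roll":0},{"tx":0,"ty":0,"tz":0,"roll":0}]';python3 -m jog '[{"tx":0,"ty":0.001,"tz":0,"roll":0},{"tx":0,"ty":0.001,"tz":0,"roll":0},{"tx":0,"ty":0,"tz":0,"roll":0}]'
```

```text
time: 48.18
tool_pos: [562.1, -10.2, 16.8]
orientation: [0.001, 0.717, -0.697, 0.0]
contact_force: [-3.7, -5.0, 0.6]
width: 19.4
time: 48.55
tool_pos: [562.1, -9.6, 16.8]
orientation: [0.003, 0.717, -0.697, 0.0]
contact_force: [-8.9, -7.1, 3.3]
width: 19.6
time: 48.92
tool_pos: [562.0, -7.9, 16.8]
orientation: [0.003, 0.717, -0.697, 0.0]
contact_force: [-8.9, -8.8, 3.7]
width: 19.5
```

```bash
python3 -m jog '[{"tx":0,"ty":0.001,"tz":0,"roll":0},{"tx":0,"ty":0.001,"tz":0,"roll":0},{"tx":0,"ty":0,"tz":0,"roll":0}]';python3 -m jog '[{"tx":0,"ty":0.001,"tz":0,"roll":0},{"tx":0,"ty":0.001,"tz":0,"roll":0},{"tx":0,"ty":0,"tz":0,"roll":0}]';python3 -m jog '[{"tx":0.001,"ty":0.001,"tz":0,"roll":0},{"tx":0,"ty":0,"tz":0,"roll":0}]'
python3 - <<'E'
from h import *
s,yaw,az=tool(); print(s["time"],s["tool_pos"],yaw,s["width"],s["contact_force"])
E
```

```text
time: 49.3
tool_pos: [562.0, -7.3, 16.8]
orientation: [0.004, 0.717, -0.697, 0.001]
contact_force: [-9.0, -14.1, 4.3]
width: 19.6
time: 49.68
tool_pos: [562.0, -7.1, 16.9]
orientation: [0.005, 0.716, -0.698, 0.002]
contact_force: [-9.2, -19.5, 4.0]
width: 19.4
time: 49.92
tool_pos: [562.1, -7.1, 16.9]
orientation: [0.006, 0.716, -0.698, 0.002]
contact_force: [-13.1, -22.2, 5.6]
width: 20.0
49.925 [562.06390629  -7.14028694  16.91035844] -88.49905631020296 20.049634422138933 [-13.10078972 -22.24161377   5.6108486 ]
```

```bash
python3 -m jog '[{"tx":-0.001,"ty":-0.004,"tz":0,"roll":0.003},{"tx":0,"ty":0,"tz":0,"roll":0}]'; python3 -m jog '[{"tx":0,"ty":0,"tz":0,"roll":0},{"tx":0,"ty":0,"tz":0,"roll":0},{"tx":0,"ty":0,"tz":0,"roll":0},{"tx":0,"ty":0,"tz":0,"roll":0}]' 0.2;  python3 -m jog '[{"tx":0,"ty":0,"tz":0.01,"roll":0},{"tx":0,"ty":0,"tz":0.04,"roll":0},{"tx":-0.03,"ty":0,"tz":0.03,"roll":0},{"tx":-0.03,"ty":0,"tz":0,"roll":0},{"tx":0,"ty":0,"tz":0,"roll":0},{"tx":0,"ty":0,"tz":0,"roll":0}]'
python3 - <<'E'
from h import *
s,yaw,az=tool(); print(s["time"],s["tool_pos"],yaw,s["width"])
c=cal("wrist");im=eyes.snapshot("wrist");cv2.imwrite("pics/w22.png",im)
cv2.imwrite("pics/w22c.png",cv2.resize(im[0:300,50:450],None,fx=2,fy=2,interpolation=cv2.INTER_CUBIC))
E
```

```text
time: 50.18
tool_pos: [562.0, -7.3, 16.8]
orientation: [0.003, 0.718, -0.696, 0.0]
contact_force: [-8.1, -9.2, 3.9]
width: 19.7
time: 50.68
tool_pos: [563.8, -3.9, 16.9]
orientation: [-0.0, 0.719, -0.695, 0.0]
contact_force: [0.3, 0.5, -0.2]
width: 35.4
time: 51.42
tool_pos: [504.1, -4.2, 97.2]
orientation: [-0.0, 0.719, -0.695, 0.0]
contact_force: [-0.3, -0.8, 0.2]
width: 35.1
51.425 [504.05230611  -4.15270049  97.15588685] -88.1053250618355 35.118732584003126
```

View pics/w22c.png

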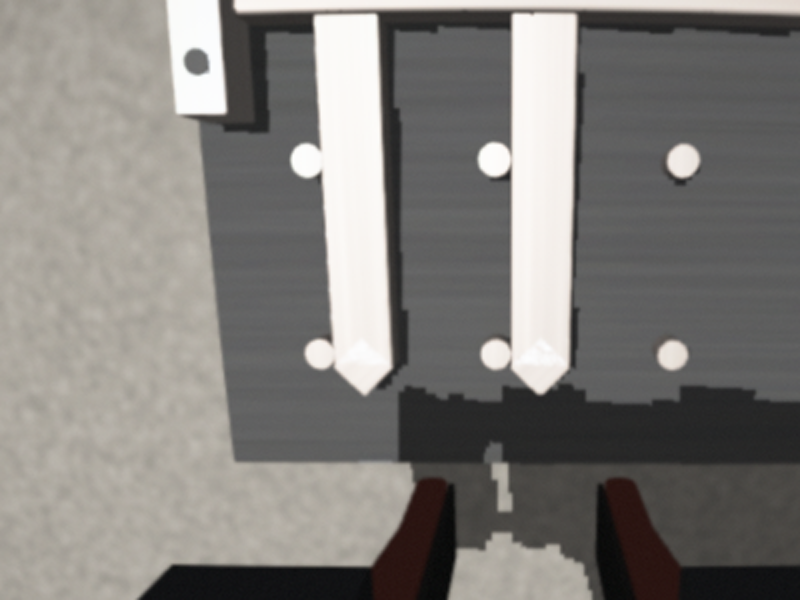

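```bash
python3 -m jog '[{"tx":0.03,"ty":-0.017,"tz":0,"roll":0},{"tx":0.029,"ty":-0.017,"tz":0,"roll":0},{"tx":0,"ty":0,"tz":-0.04,"roll":0},{"tx":0,"ty":0,"tz":-0.03,"roll":0},{"tx":0,"ty":0,"tz":-0.009,"roll":0},{"tx":0,"ty":0,"tz":0,"roll":0},{"tx":0,"ty":0.004,"tz":0,"roll":0},{"tx":0,"ty":0.004,"tz":0,"roll":0},{"tx":0,"ty":0.002,"tz":0,"roll":0},{"tx":0,"ty":0.002,"tz":0,"roll":0},{"tx":0,"ty":0,"tz":0,"roll":0}]' 1;  python3 -m jog '[{"tx":0,"ty":0.002,"tz":0,"roll":0},{"tx":0,"ty":0.001,"tz":0,"roll":0},{"tx":0,"ty":0,"tz":0,"roll":0}]'
```

```text
time: 52.85
tool_pos: [562.8, -26.5, 18.3]
orientation: [-0.0, 0.719, -0.695, 0.001]
contact_force: [-0.2, -1.6, 0.3]
width: 0.4
time: 53.22
tool_pos: [562.8, -26.1, 18.4]
orientation: [0.002, 0.718, -0.696, 0.002]
contact_force: [-0.6, -8.8, 2.0]
width: 0.0
```

```bash
python3 -m jog '[{"tx":0,"ty":-0.01,"tz":0,"roll":0},{"tx":-0.032,"ty":0,"tz":0,"roll":0},{"tx":-0.034,"ty":0,"tz":0,"roll":0},{"tx":0,"ty":0,"tz":0,"roll":0},{"tx":0,"ty":0.024,"tz":0,"roll":0},{"tx":0,"ty":0,"tz":0,"roll":0},{"tx":0.006,"ty":0,"tz":0,"roll":0},{"tx":0.004,"ty":0,"tz":0,"roll":0},{"tx":0,"ty":0,"tz":0,"roll":0},{"tx":0,"ty":0,"tz":0,"roll":0}]';  python3 -m jog '[{"tx":0.003,"ty":0,"tz":0,"roll":0},{"tx":0,"ty":0,"tz":0,"roll":0},{"tx":0,"ty":0,"tz":0,"roll":0}]'
```

```text
time: 54.48
tool_pos: [506.5, -9.4, 17.7]
orientation: [0.0, 0.719, -0.695, -0.0]
contact_force: [-0.2, -0.3, 0.2]
width: 0.3
time: 54.85
tool_pos: [508.4, -9.1, 17.5]
orientation: [0.001, 0.719, -0.695, -0.001]
contact_force: [-6.1, 0.8, 2.9]
width: 0.5
```

```bash
python3 -m jog '[{"tx":0.002,"ty":0,"tz":0,"roll":0},{"tx":-0.015,"ty":0,"tz":0,"roll":0},{"tx":-0.005,"ty":0,"tz":0.06,"roll":0},{"tx":0,"ty":0,"tz":0.06,"roll":0},{"tx":0.02,"ty":-0.004,"tz":0.03,"roll":0.168},{"tx":0.02,"ty":-0.004,"tz":0,"roll":0.168},{"tx":0.02,"ty":-0.004,"tz":0,"roll":0.168},{"tx":0.02,"ty":-0.004,"tz":0,"roll":0.168},{"tx":0.02,"ty":-0.004,"tz":0,"roll":0.168},{"tx":0.02,"ty":-0.004,"tz":0,"roll":0.168},{"tx":0.02,"ty":-0.004,"tz":0,"roll":0.168},{"tx":0.02,"ty":-0.004,"tz":0,"roll":0.168}]' -0.1
python3 -m jog '[{"tx":0,"ty":0,"tz":0,"roll":0},{"tx":0,"ty":0,"tz":0,"roll":0},{"tx":0,"ty":0,"tz":0,"roll":0}]'
python3 - <<'E'
from h import *
s,yaw,az=tool(); print(s["time"],s["tool_pos"],yaw,s["width"])
c=cal("wrist");im=eyes.snapshot("wrist");cv2.imwrite("pics/w23.png",im)
import pickle; pickle.dump(c,open("c23.pkl","wb"))
E
```

```text
time: 56.35
tool_pos: [652.9, -41.4, 167.8]
orientation: [0.0, 0.996, -0.094, 0.001]
contact_force: [0.3, -0.1, -0.3]
width: 48.1
time: 56.72
tool_pos: [651.2, -41.0, 168.2]
orientation: [-0.0, 0.995, -0.097, 0.0]
contact_force: [-0.2, 0.3, 0.2]
width: 48.5
56.725 [651.20732978 -41.03057778 168.1661837 ] -11.188637787707593 48.469551634253946
```

View pics/w23.png

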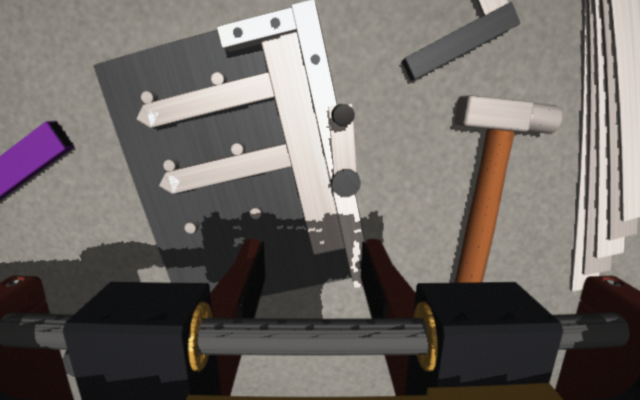

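```bash
python3 - <<'E'
from h import *
import pickle,h
h.JO=np.array([597.1,-17.6]); h.JT=np.radians(1.65)
im=cv2.imread("pics/w23.png"); c=pickle.load(open("c23.pkl","rb"))
cr=cv2.resize(im[90:210,300:390],None,fx=5,fy=5,interpolation=cv2.INTER_CUBIC); cv2.imwrite("pics/knob.png",cr)
for n,uv,z in(("knob",(344,115),72),("piv",(345,182),50)):
    p=ray(c,[uv],z); print(n,p.round(1),tojig(p).round(1))
for b in blobs(im,c,24,150,20,200):
    if b[0]<260 and b[1]<240: print(b)
E
```

```text
knob [[686.2  18.9  72. ]] [[90.1 33.9]]
piv [[679.6 -34.6  50. ]] [[ 82.  -19.4]]
(76, 237, 94.5, array([420.1, -43. ]), 19.5, 14.8, 32.3)
(190, 228, 67.0, array([532.3, -55. ]), 9.2, 8.5, 73.3)
(254, 210, 29.5, array([595.8, -50.7]), 8.3, 4.8, -11.2)
(67, 211, 35.0, array([420.3, -17. ]), 15.9, 4.5, 19.8)
(89, 212, 46.5, array([441.9, -21.5]), 11.5, 9.0, -83.3)
(77, 201, 21.0, array([434. ,  -9.5]), 8.9, 4.6, -19.4)
(68, 182, 57.5, array([433.5,   9.5]), 11.8, 6.6, -30.2)
(88, 180, 31.5, array([452.7,   7.7]), 7.6, 6.6, -21.2)
(129, 188, 101.0, array([487.9,  -7.5]), 24.4, 9.2, -88.3)
(108, 154, 56.0, array([479.6,  26.1]), 19.9, 6.1, 4.0)
(86, 156, 65.5, array([458.9,  28.4]), 21.0, 7.6, 65.5)
(109, 134, 27.0, array([486.7,  42.2]), 8.7, 4.1, 27.9)
(107, 121, 45.0, array([488.1,  53.1]), 13.7, 6.1, 88.7)
(174, 29, 36.0, array([567.6, 111.6]), 7.5, 4.6, -12.8)
```

View pics/knob.png

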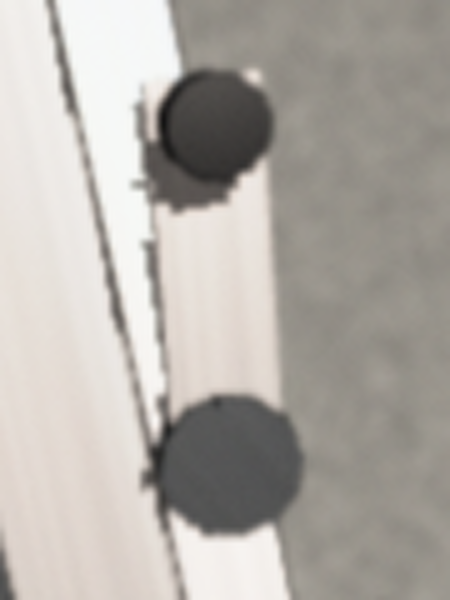

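```bash
python3 -m jog '[{"tx":0.0174,"ty":0.03,"tz":0,"roll":0.03},{"tx":0.0174,"ty":0.03,"tz":0,"roll":0.03},{"tx":0,"ty":0,"tz":-0.04,"roll":0},{"tx":0,"ty":0,"tz":-0.03,"roll":0},{"tx":0,"ty":0,"tz":0,"roll":0},{"tx":0,"ty":0,"tz":0,"roll":0}]' 0.1
python3 - <<'E'
from h import *
s,yaw,az=tool(); print(s["time"],s["tool_pos"],yaw,s["width"])
c=cal("wrist");im=eyes.snapshot("wrist");cv2.imwrite("pics/w24.png",im)
E
```

```text
time: 57.52
tool_pos: [686.8, 18.7, 99.7]
orientation: [-0.0, 0.998, -0.067, 0.001]
contact_force: [0.3, 0.5, 0.3]
width: 39.4
57.525 [686.76741996  18.74165048  99.67580316] -7.69056217819291 39.37060429484388
```

View pics/w24.png

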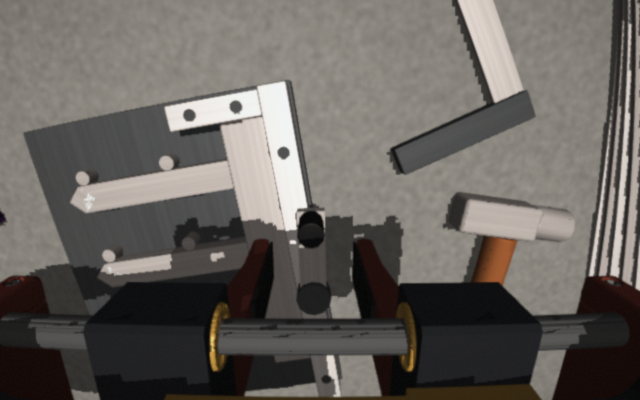

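```bash
python3 -m jog '[{"tx":0,"ty":0,"tz":-0.03,"roll":0},{"tx":0,"ty":0,"tz":-0.016,"roll":0},{"tx":0,"ty":0,"tz":0,"roll":0},{"tx":0,"ty":0,"tz":0,"roll":0}]'; python3 -m jog '[{"tx":0,"ty":0,"tz":0,"roll":0},{"tx":0,"ty":0,"tz":0,"roll":0},{"tx":0,"ty":0,"tz":0,"roll":0},{"tx":0,"ty":0,"tz":0,"roll":0}]' 1
python3 - <<'E'
from h import *
P=np.array([679.6,-35.2])
s,yaw,az=tool(); p=s["tool_pos"][:2]; print(p,yaw,s["width"],s["contact_force"])
d=p-P; r=np.hypot(*d); a0=np.arctan2(d[1],d[0]); a1=np.radians(181.65); print(r,np.degrees(a0))
n=14; A=np.linspace(a0,a1,n+1); Q=P+np.c_[np.cos(A),np.sin(A)]*np.linspace(r,55,n+1)[:,None]
print((np.diff(Q,axis=0)/1000).round(4).tolist(), (a1-a0)/n)
E
```

```text
time: 58.08
tool_pos: [686.9, 18.7, 53.2]
orientation: [-0.0, 0.998, -0.067, 0.001]
contact_force: [-0.7, -0.7, 0.6]
width: 39.7
time: 58.58
tool_pos: [686.5, 18.8, 52.3]
orientation: [-0.0, 0.998, -0.067, 0.0]
contact_force: [-0.5, -0.0, 2.7]
width: 15.4
[686.48854759  18.84294494] -7.66410788964516 15.36776385037475 [-0.51682254 -0.04220994  2.74266536]
54.480198107796234 82.73600279981457
[[-0.0067, 0.0005], [-0.0067, -0.0004], [-0.0066, -0.0012], [-0.0064, -0.002], [-0.0061, -0.0028], [-0.0058, -0.0035], [-0.0053, -0.0042], [-0.0047, -0.0048], [-0.0041, -0.0054], [-0.0034, -0.0058], [-0.0027, -0.0062], [-0.0019, -0.0065], [-0.0011, -0.0067], [-0.0003, -0.0068]] 0.12331249481797775
```

```bash
python3 -m jog '[{"tx":-0.0067,"ty":0.0005,"tz":0,"roll":0.123},{"tx":-0.0067,"ty":-0.0004,"tz":0,"roll":0.123},{"tx":-0.0066,"ty":-0.0012,"tz":0,"roll":0.123},{"tx":-0.0064,"ty":-0.002,"tz":0,"roll":0.123},{"tx":0,"ty":0,"tz":0,"roll":0}]'; python3 -m jog '[{"tx":-0.0061,"ty":-0.0028,"tz":0,"roll":0.123},{"tx":-0.0058,"ty":-0.0035,"tz":0,"roll":0.123},{"tx":-0.0053,"ty":-0.0042,"tz":0,"roll":0.123},{"tx":0,"ty":0,"tz":0,"roll":0}]'
```

```text
time: 59.2
tool_pos: [660.3, 15.3, 52.3]
orientation: [0.0, 0.984, 0.178, 0.001]
contact_force: [1.6, -1.2, 1.4]
width: 15.2
time: 59.7
tool_pos: [643.7, 4.6, 52.3]
orientation: [0.001, 0.935, 0.354, 0.001]
contact_force: [4.8, -2.7, 0.6]
width: 15.2
```

```bash
python3 -m jog '[{"tx":-0.0047,"ty":-0.0048,"tz":0,"roll":0.123},{"tx":-0.0041,"ty":-0.0054,"tz":0,"roll":0.123},{"tx":-0.0034,"ty":-0.0058,"tz":0,"roll":0.123},{"tx":0,"ty":0,"tz":0,"roll":0}]'; python3 -m jog '[{"tx":-0.0027,"ty":-0.0062,"tz":0,"roll":0.123},{"tx":-0.0019,"ty":-0.0065,"tz":0,"roll":0.123},{"tx":-0.0011,"ty":-0.0067,"tz":0,"roll":0.123},{"tx":0,"ty":0,"tz":0,"roll":0}]'; python3 -m jog '[{"tx":-0.0003,"ty":-0.005,"tz":0,"roll":0.1},{"tx":0,"ty":0,"tz":0,"roll":0},{"tx":0,"ty":0,"tz":0,"roll":0}]'
```

```text
time: 60.2
tool_pos: [632.3, -11.2, 52.3]
orientation: [0.001, 0.855, 0.519, 0.002]
contact_force: [6.9, -2.0, -0.7]
width: 15.1
time: 60.7
tool_pos: [627.4, -29.9, 52.3]
orientation: [0.002, 0.745, 0.668, 0.002]
contact_force: [10.6, 0.6, -2.7]
width: 15.4
time: 61.08
tool_pos: [627.3, -34.7, 52.3]
orientation: [0.002, 0.711, 0.704, 0.002]
contact_force: [11.4, 0.9, -1.6]
width: 15.2
```

```bash
python3 -m jog '[{"tx":0.002,"ty":-0.002,"tz":0,"roll":0.02},{"tx":0,"ty":0,"tz":0,"roll":0}]'; python3 -m jog '[{"tx":0,"ty":-0.002,"tz":0,"roll":0},{"tx":0,"ty":0,"tz":0,"roll":0}]';  python3 -m jog '[{"tx":0,"ty":-0.002,"tz":0,"roll":0},{"tx":0,"ty":0,"tz":0,"roll":0}]'
```

```text
time: 61.32
tool_pos: [627.4, -35.4, 52.3]
orientation: [-0.001, 0.703, 0.711, 0.001]
contact_force: [3.0, 4.1, 1.4]
width: 15.4
time: 61.58
tool_pos: [627.3, -35.5, 52.3]
orientation: [-0.002, 0.703, 0.711, 0.003]
contact_force: [4.2, 9.5, 1.7]
width: 15.3
time: 61.82
tool_pos: [627.3, -35.6, 52.3]
orientation: [-0.003, 0.702, 0.712, 0.004]
contact_force: [3.5, 15.0, 2.0]
width: 15.4
```

```bash
python3 -m jog '[{"tx":0,"ty":-0.003,"tz":0,"roll":0},{"tx":0,"ty":0,"tz":0,"roll":0},{"tx":0,"ty":0.004,"tz":0,"roll":0},{"tx":0,"ty":0,"tz":0,"roll":0}]'; python3 -m jog '[{"tx":0,"ty":0,"tz":0,"roll":0},{"tx":0,"ty":0,"tz":0,"roll":0},{"tx":0,"ty":0,"tz":0,"roll":0}]' 0.1; python3 -m jog '[{"tx":0,"ty":0,"tz":0.02,"roll":0},{"tx":0,"ty":0,"tz":0.05,"roll":0},{"tx":0,"ty":0,"tz":0.06,"roll":0},{"tx":-0.04,"ty":0,"tz":0.06,"roll":0},{"tx":-0.04,"ty":0,"tz":0,"roll":0},{"tx":-0.04,"ty":0,"tz":0,"roll":0},{"tx":0,"ty":0,"tz":0,"roll":0},{"tx":0,"ty":0,"tz":0,"roll":0}]'
python3 - <<'E'
from h import *
s,yaw,az=tool(); print(s["time"],s["tool_pos"],yaw,s["width"])
im=eyes.snapshot("wrist");cv2.imwrite("pics/w25.png",im)
im=eyes.snapshot("top");cv2.imwrite("pics/t3.png",im)
E
```

```text
time: 62.32
tool_pos: [627.4, -35.5, 52.3]
orientation: [-0.002, 0.702, 0.712, 0.003]
contact_force: [3.3, 11.9, 2.6]
width: 14.9
time: 62.7
tool_pos: [626.1, -40.4, 51.3]
orientation: [-0.0, 0.703, 0.712, -0.001]
contact_force: [0.6, -0.3, -0.0]
width: 38.9
time: 63.7
tool_pos: [512.4, -40.4, 235.0]
orientation: [0.001, 0.702, 0.712, 0.001]
contact_force: [0.2, -0.3, -0.4]
width: 39.5
63.7 [512.41275262 -40.38340955 234.99252593] 90.79098377592172 39.460206212663394
```

View pics/w25.png

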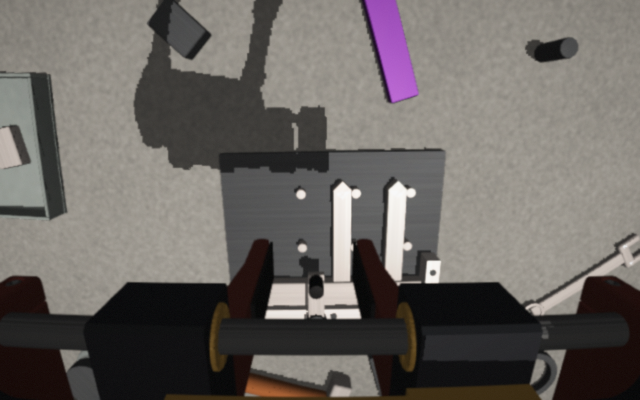

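View pics/t3.png

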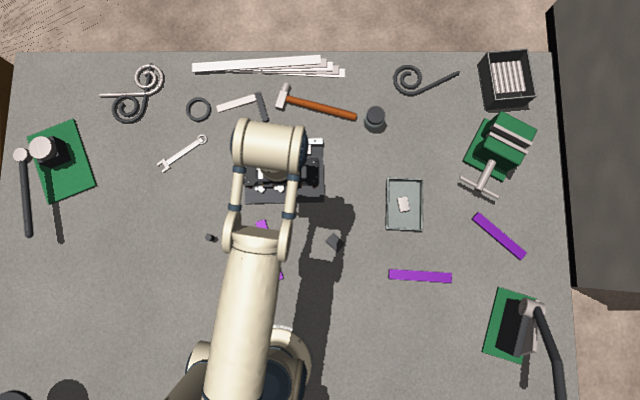

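```bash
python3 -m jog '[{"tx":0,"ty":0,"tz":0,"roll":-0.175},{"tx":0,"ty":0,"tz":0,"roll":-0.175},{"tx":0,"ty":0,"tz":0,"roll":-0.175},{"tx":0,"ty":0,"tz":0,"roll":-0.175},{"tx":0,"ty":0,"tz":0,"roll":-0.175},{"tx":0,"ty":0,"tz":0,"roll":-0.175},{"tx":0,"ty":0,"tz":0,"roll":-0.175},{"tx":0,"ty":0,"tz":0,"roll":-0.175},{"tx":0,"ty":0,"tz":0,"roll":-0.175},{"tx":0,"ty":0,"tz":0,"roll":-0.175},{"tx":0,"ty":0,"tz":0,"roll":-0.175},{"tx":0,"ty":0,"tz":0,"roll":-0.175}]'
python3 -m jog '[{"tx":0,"ty":0.01,"tz":-0.01,"roll":-0.175},{"tx":0,"ty":0.01,"tz":-0.01,"roll":-0.175},{"tx":0,"ty":0.01,"tz":-0.01,"roll":-0.175},{"tx":0,"ty":0,"tz":-0.01,"roll":-0.175},{"tx":0,"ty":0,"tz":-0.01,"roll":-0.175},{"tx":0,"ty":0,"tz":-0.01,"roll":-0.175},{"tx":0,"ty":0,"tz":0,"roll":0},{"tx":0,"ty":0,"tz":0,"roll":0},{"tx":0,"ty":0,"tz":0,"roll":0},{"tx":0,"ty":0,"tz":0,"roll":0}]'
python3 - <<'E'
from h import *
import pickle
s,yaw,az=tool(); print(s["time"],s["tool_pos"],yaw,s["width"])
c=cal("wrist");im=eyes.snapshot("wrist");cv2.imwrite("pics/w26.png",im);pickle.dump(c,open("c26.pkl","wb"))
cv2.imwrite("pics/w26c.png",cv2.resize(im[0:290,120:520],None,fx=2,fy=2,interpolation=cv2.INTER_CUBIC))
E
```

```text
time: 65.3
tool_pos: [512.7, -40.2, 233.3]
orientation: [0.0, 0.966, -0.257, -0.001]
contact_force: [0.6, 0.1, -0.2]
width: 39.8
time: 66.55
tool_pos: [512.1, -10.2, 174.2]
orientation: [-0.0, 0.71, -0.705, 0.0]
contact_force: [0.2, -0.2, 0.4]
width: 39.6
66.55 [512.08424584 -10.19396205 174.22445287] -89.59891771495052 39.57945737646715
```

View pics/w26c.png

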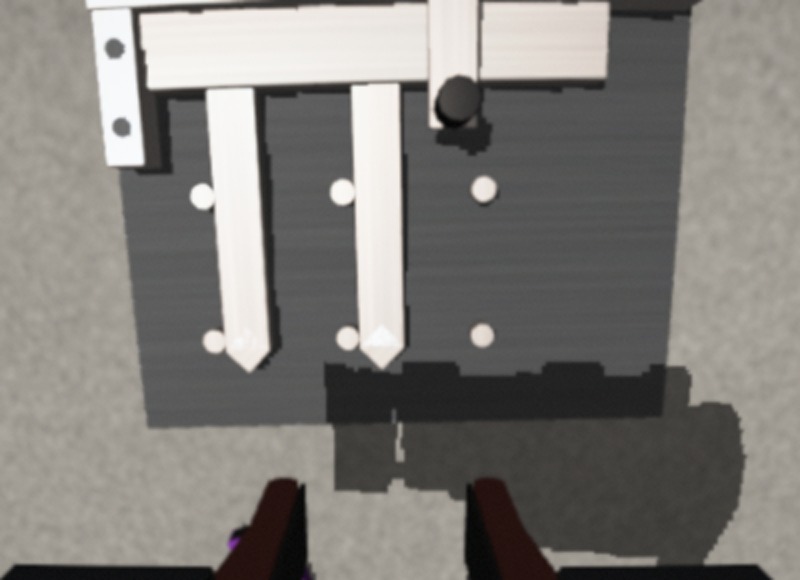

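```bash
python3 -m jog '[{"tx":0.03,"ty":0,"tz":0.03,"roll":0},{"tx":0.03,"ty":0,"tz":0.03,"roll":0},{"tx":0,"ty":0,"tz":0,"roll":0},{"tx":0,"ty":0,"tz":0,"roll":0},{"tx":0,"ty":0,"tz":0,"roll":0}]'
python3 - <<'E'
from h import *
import pickle,h
s,yaw,az=tool(); print(s["time"],s["tool_pos"],yaw,s["width"])
c=cal("wrist");im=eyes.snapshot("wrist");cv2.imwrite("pics/w27.png",im);pickle.dump(c,open("c27.pkl","wb"))
B=[b for b in blobs(im,c,24,150,25,200) if b[1]<260 and 150<b[0]<500]
for b in B: print(b)
cv2.imwrite("pics/w27c.png",cv2.resize(im[0:250,120:520],None,fx=2,fy=2,interpolation=cv2.INTER_CUBIC))
E
```

```text
time: 67.22
tool_pos: [570.8, -10.2, 232.6]
orientation: [0.001, 0.709, -0.705, -0.001]
contact_force: [1.5, 0.1, 0.3]
width: 39.6
67.225 [570.83906466 -10.15127461 232.6423979 ] -89.65013719575089 39.595994569954826
(489, 192, 43.5, array([ 554.8, -206.5]), 17.8, 9.1, 68.9)
(460, 180, 25.5, array([ 568. , -172.1]), 10.5, 4.9, 79.5)
(199, 180, 31.5, array([565.5, 110.5]), 7.7, 6.7, 0.1)
(484, 173, 55.5, array([ 575.6, -198.5]), 15.5, 7.6, -1.4)
(441, 167, 53.0, array([ 581.4, -150. ]), 15.3, 7.3, 48.1)
(475, 165, 28.5, array([ 584.2, -186.8]), 10.3, 5.2, 41.9)
(450, 163, 38.0, array([ 586.6, -159.4]), 9.2, 6.9, 79.7)
(352, 153, 55.5, array([595.8, -53.5]), 8.5, 8.4, -89.6)
(467, 149, 58.5, array([ 600.9, -175.7]), 14.1, 8.4, -76.7)
(478, 150, 56.5, array([ 600.7, -187.6]), 17.8, 8.5, -18.7)
(440, 140, 30.5, array([ 610.3, -146. ]), 14.3, 6.0, -57.5)
(497, 140, 146.0, array([ 610.9, -207.4]), 31.7, 27.5, 46.2)
(161, 117, 43.5, array([633. , 145.5]), 17.7, 9.9, 16.1)
(465, 103, 41.0, array([ 648.5, -168.9]), 14.4, 9.0, 64.7)
(467, 85, 26.5, array([ 666.8, -168.7]), 17.4, 9.0, 55.4)
```

View pics/w27c.png

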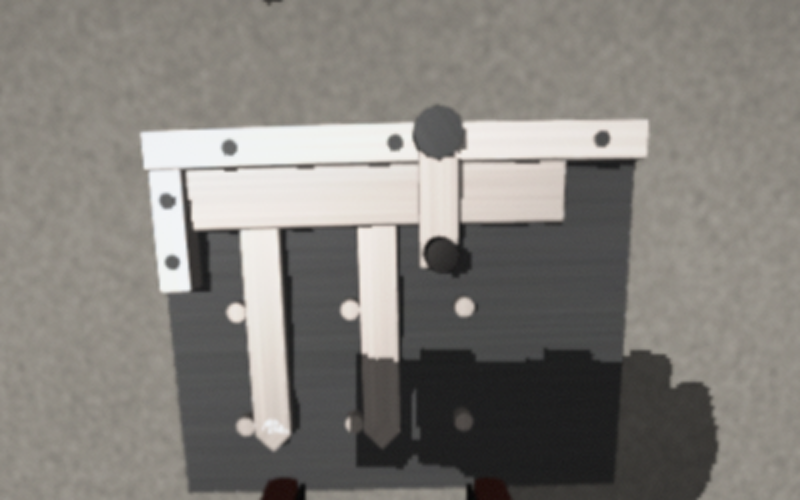

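```bash
python3 - <<'E'
from h import *
import pickle,h
c=pickle.load(open("c27.pkl","rb")); h.JT=np.radians(1.65)
q=lambda u,v:[120+u/2,v/2]
o=[]
for uv,j in((q(236,313),(-3,85)),(q(350,310),(-3,25)),(q(465,307),(-3,-35)),(q(246,426),(-66,85))):
    o.append(tojig(ray(c,[uv],24))[0]-np.array(j))
print(np.round(o,1).tolist()); sh=np.mean(o,0)
def J(u,v,z): return (tojig(ray(c,[q(u,v)],z))[0]-sh).round(1)
k,p=J(442,254,72),J(438,131,50); d=k-p; print("knob",k,"piv",p,"ang",np.degrees(np.arctan2(d[1],d[0])))
print("rail corners near",J(194,230,28),J(564,220,28),"far",J(187,171,28),J(565,161,28))
print("fence edge",J(187,167,36),J(600,158,36),"end fence",J(184,180,36),J(189,285,36))
print("A end",J(240,229,26),J(280,229,26),"tip",J(273,451,26)); print("B end",J(357,226,26),J(396,226,26),"tip",J(382,448,26))
E
```

```text
[[-3.1, -6.8], [-3.1, -7.1], [-2.9, -7.6], [-2.6, -7.4]]
knob [ 27.8 -19.6] piv [ 82.5 -19.7] ang 179.8952546331208
rail corners near [ 40.3 102.8] [ 40.8 -85. ] far [ 69.2 103.8] [ 69.5 -84.5]
fence edge [ 70.6 101.5] [ 70.3 -99.7] end fence [ 64.6 103.5] [ 13.4 105.7]
A end [40.  79.7] [39.4 59.2] tip [-79.9  70.5]
B end [39.9 19.9] [39.4  0.1] tip [-79.5  10.2]
```

```bash
python3 - <<'E'
from h import *
im=eyes.snapshot("wrist"); print(observe()["time"], np.abs(im.astype(int)-cv2.imread("pics/w27.png")).mean())
print(workorder.hand_in())
E
```

```text
67.325 1.07587109375
the job is handed in; nothing more can be done
None
```

The gate panel is set out and handed in at about 67 s of the 210 s.

- **Offcut:** there was only one on the bed, and it is now in the scrap tray. The dark block in front of the jig was off the bed, so I left it.
- **Rail:** I pushed it home along the far fence and into the end fence. Contact at three points along its length lay on one straight line (1.66° and 1.72° slopes), so it is parallel to the fence. The push force climbed to 18–30 N with no further movement.
- **Pickets:** two were present; they went into lanes 1 and 2, each butted on the rail and against both pins. Nudging each again, sideways and from the pointed end, met firm contact right where it was already seated.
- **Hold-down:** I led it round by the knob last. It stopped firmly, and the last picture puts it at 179.9° in the jig's frame, square across the rail.

**Last checks:** the last picture gave the pickets' square ends at x 39.4–40.0 mm (target 40). Their sides were at y 59.2–79.7 and 0.1–19.9 mm (targets 60–80 and 0–20). A last look just before hand-in showed no change.

**Disagreements:**
- The camera read the rail's end-fence end at y 103–104 mm, not 105. Its other end read −85 or −84.5 as it should, and the end-fence face itself read 103.5–105.7. I trusted the solid contact I felt there.
- My first jig position was about 6 mm off because the arm was still moving when I read the pose. I replaced it with readings taken at rest.

I saw no picket knocked aside and no grip slackening.

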